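# Unlock and open the rotor case

## Robot

A 6-joint arm with a two-finger parallel gripper is mounted at the origin on the work surface. World frame = base frame: x ahead of the robot, y to its left, z up, the work surface at z = 0. Lengths are in m, angles in rad, forces in N, time in s.
With the tool pointing down it reaches from about 0.375 to 0.9 m from the base axis. Payload 3.1 kg.
Tool frame: the origin (TCP) lies at the centre of the arm's flange, where the gripper is bolted on; the fingertips stand 182 mm ahead of it and the grasp point (between the pads) lies 164 mm ahead of it; z points along the fingers, x is the direction in which the jaws open and shut, and the axes are right-handed (so a half turn about z gives the same grasp; the last joint's range is limited). The gripper opens to 87 mm and grips with 3 to 60 N. Pads are 19 mm wide; open, the fingers measure 117 mm over their backs; the gripper's body (75 mm by 190 mm) begins 51 mm behind the grasp point.
Start: joints at [0.925, 0.527, 1.433, -0, 1.181, -0.178], TCP at [0.281, 0.558, 0.405] pointing down, gripper open.
Joint ranges: [-3.08, 3.08], [-0.75, 2.2], [0.22, 2.44], [-1.43, 4.57], [0, 2.65], [-2.85, 2.85]. Speed limits (rad/s): [2.79, 2.79, 3.14, 3.14, 3.14, 3.14].

## Interface

Orientations are given as a unit quaternion [x, y, z, w].
In Python, from rig import status, eyes, robot gives the robot as it stands. The module is installed in compiled form; this text tells all that it offers.
- The arm moves only by the tool step_arm, never from a script. Its argument "steps" is a list of rows, each a list of 7 numbers: the closure, from -1 (fully open) to 1 (shut), so that 0 is half open, then the shift along the tool's x, y, z each as a share of 0.025 m, from -1 to 1, then the turn, a rotation vector about the tool's x, y, z each as a share of 8 degrees, from -1 to 1. In form: [[jaw, dx, dy, dz, rx, ry, rz], ...]. A call has exactly 10 rows; each row shifts and turns the commanded pose from where the row before left it, along the tool's axes as they then stand; what a row does not reach is not made up. A row lasts 1/10 s, in which the tool goes at most 50 mm and 8.59 degrees, less where a joint would pass 70% of its speed; a pose out of reach is approached as far as the arm can. A call with a number of a shift or a turn outside -1 to 1 is refused whole. A call with a gripper value outside its range is refused whole. The fingers move at their own pace and stop on an object; "squeeze" is the grip in N (left out, the last holds). Time passes only in rows, so rows that do not move let the fingers close, or fill a call up. It gives the time, the measured TCP pose, the force and the opening at its end, in the units of the state.
- status.get_obs(): the state, without advancing time (a new reading comes with each control period).
- eyes.camera(name): name is "side" or "top"; returns (picture, depth): 400x640x3 uint8, red, green, blue; 400x640 float32, m along the optical axis (not along the pixel's ray), 0 where there is no reading.
- eyes.camera_info(name): a dict with "K" (3x3 intrinsics, pixels), "R" (3x3) and "t" (3): a world point X has camera coordinates R X + t. Camera axes: x right, y down, z forward; pixel columns grow to the right and rows downward; lengths in m; the calibration is good to about 2 mm. A picture is of the moment at which its call begins. camera_info takes no time and is no camera call.
- robot.hand_in(): hands the job in, once; it reports no verdict.
The state is a dict: "time": time; "q": joint angles; "joint_velocities": joint speeds; "joint_torque": joint torques, N m; "position": TCP position; "tool_rot": TCP orientation; "ft_force": force on the tool from outside, world axes, zero at the start; "moment": the same for the moment, N m; "grip_width": finger opening in m.
Only numpy, scipy, OpenCV 4.12 (cv2) and the standard library are available. Lean on these libraries where they do the work, as an engineer would, in place of code of your own. Each camera call takes 0.05 s, during which the arm holds its last target.

## Task

Open the rotor case: first take the flat driver from its stand, seat its blade in the slotted lock screw on the case's sloping front and, keeping the blade seated, turn the screw about a quarter turn anticlockwise so that the red tongue swings off the lid, then stand the driver back in its stand. Pull the orange-handled retaining pin out of the staple towards the console side and lay it on the bench, then lift the lid off and set it gently flat on the white pad, about in its middle. Leave the amber bottle, the red-capped jar and the blue tip rack where they stand.

Things in the scene. Friction and masses are not known exactly. Their poses are not given: they have to be found in the camera images.
- case: Fixed grey case, 140 (x) x 180 (y) x 75 mm high. Origin: centre of its underside, on the bench; x points away from its lock console, y to the hasp side, z up. The console, at its -x side (roughly towards the robot), is a wedge 120 wide (y), from x = -70 to -132, with a blue top that slopes 35 degrees, rising towards the case; the lock screw stands at right angles to that slope.
- lock_screw (a joint): Angle (rad) of the quarter-turn lock screw about its outward axis, which leans 35 degrees from vertical towards the case's -x. 0 = locked: slot and red tongue point up the slope, the tongue's tip over the lid's front edge. Grows anticlockwise seen from outside; stop at 1.62 (tongue along the case's y), unlocked from 1.3. Starts at 0 to 0.25. Friction 0.12 N m, no spring.
- slot (a point): Centre of the floor of the screw's slot, on the screw axis. x along the slot (towards the tongue, turning with the screw), z outward along the axis. In mm: slot 26 long, 5.5 wide, 9 deep, closed at both ends, chamfered, in a 38 square steel head on a 48 brass disc; the head's top is 9 above this point. The red tongue, 16 wide, lies below the head and reaches 58 from the axis.
- driver_tip (a point): Middle of the end of the flat driver's blade. z points along the driver from the blade to the handle, x along the blade's width. In mm: blade 18 wide (x), 3 thick (y), 18 long, then a round 10 mm shaft. The driver is 164 long, 0.15 kg, and stands handle up in its stand.
- driver_grip (a point): In mm: centre of the driver's green handle, 124 from the blade tip on its axis. Handle 32 (x, same way as the blade's width) x 22 (y) x 80 long (z), its end 40 above this point; a 38 round black flange lies 40 to 46 below. Axes as for driver_tip.
- stand_hole (a point): Centre of the hole's mouth in the top of the fixed white driver stand, a block 80 x 80 x 82 mm high. Hole 27 mm across, right through to the bench; the driver hangs in it with its flange resting on the top, tip 4 mm above the bench. z up.
- pin_grip (a point): Centre of the orange flag grip on the retaining pin: 26 (x) x 12 (y) x 44 mm high, this point 26 mm above the pin's underside. x along the pin, from the grip to its free end. The steel shaft, 9 mm square, starts 13 mm from this point along +x and ends 98 mm from it. Pin 0.06 kg.
- staple (a point): In mm: centre of the staple eye at the case's +y side, 117 from the case's centre, 87.5 above the bench; axes as the case. The pin passes through it along the case's x, its grip on the -x side, lying on the lid's hasp tab. Eye 18 wide; 4 mm play above the pin; staple top 102 above the bench. The pin is out once pulled 60 or more along the case's -x.
- lid_handle (a point): In mm: centre of the black bar handle (104 long in y, 14 wide, 12 high) on the white lid, axes as the case. 34 above the lid's top, 50 above what the lid stands on once off; when shut 117 above the bench. Lid 140 x 180 x 8 with an 8 deep lip below, 0.35 kg; a hasp tab 60 wide juts out at +y to 144 from here; the staple stands in its 19 x 37 hole: lift straight up 45 before moving aside.
- pad_mid (a point): Centre of the top of the fixed white pad, 220 (x) x 300 (y) x 2 mm thick, on the bench. Axes along its sides. Nothing stands on it.
- amber_mid (a point): Half-way up an amber glass bottle, 52 mm across, 95 mm high. Bystander.
- jar_mid (a point): Half-way up a white jar with red cap, 52 mm across, 85 mm high. Bystander.
- rack_mid (a point): Centre of a blue pipette tip rack, 85 x 120 x 50 mm high. Bystander.
Things that resemble listed ones, but are neither listed nor needed, are in the scene too. Of the things that look like the part that bears driver_tip, the smaller one is meant. There is more than one size of the part that bears pin_grip; the job needs the smaller.

How it is judged:
By the outcome, as a careful person would: the job done as asked, in the order asked, and still so for the second after the job is handed in, with the robot touching nothing.
It also fails if it takes over 72 s, if anything falls off the work surface, if the arm or the gripper's body presses on something with over 40 N, if the wrist force passes 120 N, or if a joint passes its speed limit or range.

## Working session

There is one attempt and no reset: what is moved stays moved. The work goes in short steps, Python scripts to look and compute and a tool call to move; the robot and the scene stay as the last step left them, time stands still between calls to the robot, and variables do not carry over. Pictures are saved under pics/ and viewed, and the job is handed in when it is done.

Besides the shell and the picture viewer there is one more tool, called after "Emit:" by a JSON object that holds its "name" and its "arguments". step_arm: Moves the arm, as the interface text tells. Its arguments: {"type":"object","properties":{"steps":{"type":"array"},"squeeze":{"type":"number"}},"required":["steps"]}

```bash
mkdir -p pics; ls; cat > h.py <<'E'
import numpy as np, cv2
from rig import status, eyes, robot
def grab(tag):
    for n in ("side","top"):
        p,d=eyes.camera(n); cv2.imwrite(f"pics/{tag}_{n}.png",p[:,:,::-1]); np.savez(f"pics/{tag}_{n}.npz",p=p,d=d)
def load(tag,n):
    z=np.load(f"pics/{tag}_{n}.npz"); return z["p"],z["d"]
def world(n,d):
    c=eyes.camera_info(n);K,R,t=map(np.array,(c["K"],c["R"],c["t"]))
    v,u=np.mgrid[0:400,0:640]
    X=np.stack([(u-K[0,2])/K[0,0]*d,(v-K[1,2])/K[1,1]*d,d],-1)
    return (X-t)@R
def proj(n,X):
    c=eyes.camera_info(n);K,R,t=map(np.array,(c["K"],c["R"],c["t"]))
    x=K@(R@np.array(X)+t); return x[:2]/x[2]
def ray(n,u,v,z):
    c=eyes.camera_info(n);K,R,t=map(np.array,(c["K"],c["R"],c["t"]))
    o=-R.T@t; r=R.T@np.linalg.solve(K,[u,v,1.]); return o+r*(z-o[2])/r[2]
E
python3 - <<'E'
from h import *
print(status.get_obs())
grab("a")
for n in("side","top"):
    print(eyes.camera_info(n))
E
```

```text
pics
{'time': 0.0, 'q': array([ 9.25500082e-01,  5.28463528e-01,  1.43390741e+00, -2.68741263e-06,
        1.18140788e+00, -1.78474019e-01]), 'joint_velocities': array([-0.00067759, -0.0008441 ,  0.00175426,  0.00040209,  0.0007597 ,
        0.00010747]), 'joint_torque': array([ 3.82306353e-04, -4.40041637e+01, -1.76591045e+01,  6.34381687e-02,
        5.82315295e-02, -1.49504476e-04]), 'position': array([0.2810285 , 0.55786472, 0.40377121]), 'tool_rot': array([ 8.51483457e-01,  5.24380327e-01, -1.01726028e-03,  4.00009276e-04]), 'ft_force': array([-0.16989654, -1.16254832,  0.80424746]), 'moment': array([-0.00932123, -0.02667968,  0.01384307]), 'grip_width': 0.08729447464419883}
{'K': array([[436.71000756,   0.        , 319.31646408],
       [  0.        , 436.71000756, 198.89875204],
       [  0.        ,   0.        ,   1.        ]]), 'R': array([[ 0.87610138, -0.48208229, -0.00655982],
       [-0.26708347, -0.47396076, -0.83906354],
       [ 0.40138857,  0.73685675, -0.54399388]]), 't': array([-0.54624162,  0.20253546,  0.90577868])}
{'K': array([[492.25245708,   0.        , 321.47310097],
       [  0.        , 492.25245708, 190.86599031],
       [  0.        ,   0.        ,   1.        ]]), 'R': array([[-0.02489375, -0.99959503,  0.01378718],
       [-0.99066342,  0.02281747, -0.13440738],
       [ 0.13403836, -0.01700436, -0.99083024]]), 't': array([-0.08836034,  0.57205617,  1.18716164])}
```

View pics/a_side.png

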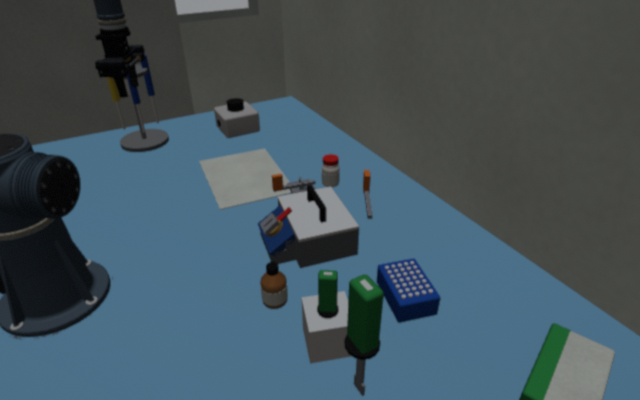

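View pics/a_top.png

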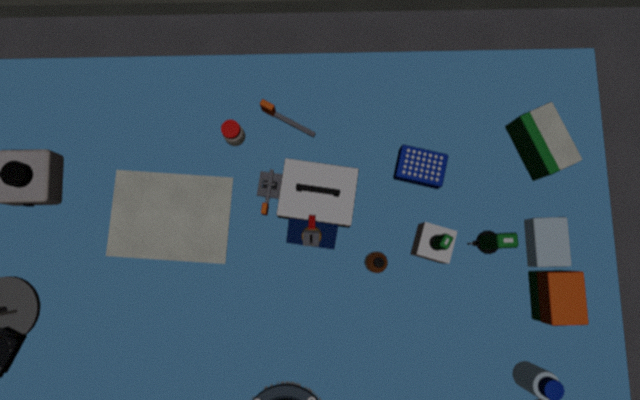

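```bash
python3 - <<'E'
from h import *
def crop(n,x0,y0,w,h,s,f):
    p,_=load("a",n); c=p[y0:y0+h,x0:x0+w]
    c=np.clip(255*(c/255.)**0.6*1.15,0,255).astype(np.uint8)
    return cv2.imwrite(f,cv2.resize(c,None,fx=s,fy=s,interpolation=cv2.INTER_CUBIC)[:,:,::-1])
crop("top",210,80,330,200,2.4,"pics/c1.png")
crop("side",230,140,220,260,2.3,"pics/c2.png")
p,d=load("a","top");W=world("top",d)
for u,v in [(437,242),(445,240),(487,242),(505,240),(515,240),(472,243),(545,240),(318,189),(300,200),(350,175),(170,215),(265,208),(267,106),(422,235),(312,222),(375,262),(232,130),(422,165)]:
    print((u,v),W[v,u].round(3),p[v,u])
E
```

```text
(437, 242) [ 0.433 -0.357  0.145] [ 3 14  4]
(445, 240) [ 0.437 -0.369  0.169] [ 75 102  81]
(487, 242) [ 0.43  -0.458  0.179] [ 4 19 10]
(505, 240) [ 0.432 -0.476  0.237] [132 128 131]
(515, 240) [ 0.431 -0.497  0.235] [25 77 36]
(472, 243) [ 0.432 -0.474  0.025] [41 47 54]
(545, 240) [ 0.434 -0.642  0.061] [105 114 123]
(318, 189) [ 0.563 -0.093  0.121] [14 13 13]
(300, 200) [ 0.543 -0.049  0.082] [127 125 126]
(350, 175) [ 0.601 -0.171  0.083] [127 128 128]
(170, 215) [0.522 0.284 0.001] [118 117 112]
(265, 208) [0.521 0.03  0.127] [114  62  25]
(267, 106) [0.785 0.029 0.059] [123  67  31]
(422, 235) [ 0.452 -0.338  0.083] [116 116 117]
(312, 222) [ 0.489 -0.077  0.089] [98  8  6]
(375, 262) [ 0.392 -0.222  0.094] [22 17 15]
(232, 130) [0.718 0.113 0.086] [118  22  20]
(422, 165) [ 0.627 -0.353  0.053] [114 113 118]
```

View pics/c1.png

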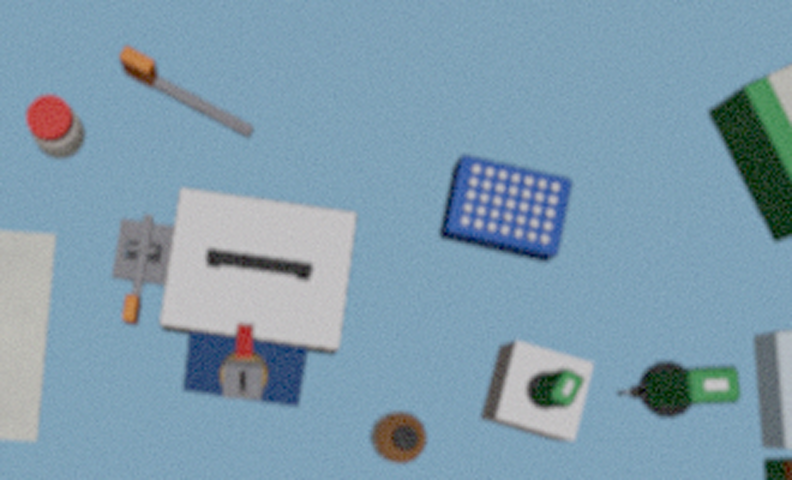

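View pics/c2.png

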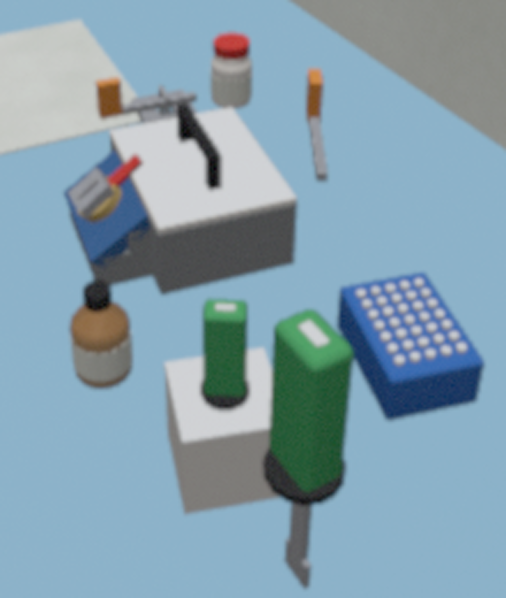

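```bash
python3 - <<'E'
from h import *
p,d=load("a","top");W=world("top",d).astype(np.float32);P=p.astype(int)
z=W[...,2]
def rect(m,name):
    m=cv2.morphologyEx(m.astype(np.uint8),cv2.MORPH_OPEN,np.ones((2,2),np.uint8))
    nl,lab,st,_=cv2.connectedComponentsWithStats(m)
    i=1+np.argmax(st[1:,4]); mm=lab==i
    zz=np.median(z[mm]); v,u=np.nonzero(mm)
    X=np.array([ray("top",a,b,zz)[:2] for a,b in zip(u,v)]).astype(np.float32)
    r=cv2.minAreaRect(X*1000); print(name,mm.sum(),"z",zz.round(4),"c",np.round(r[0],1),"size",np.round(r[1],1),"ang",round(r[2],2),"mean",X.mean(0).round(4))
    return mm
u=np.arange(640)[None,:];v=np.arange(400)[:,None]
box=lambda a,b,c,e:(u>=a)&(u<b)&(v>=c)&(v<e)
white=(P.min(2)>95)
lid=rect(white&box(270,365,150,235)&(z>.07)&(z<.1),"lid")
rect((P.max(2)<45)&box(290,345,180,200)&(z>.1),"handle")
rect(white&box(405,465,215,270)&(z>.07),"stand")
rect(white&box(100,240,165,270),"pad")
g=(P[...,1]>1.3*P[...,0])&(P[...,1]>1.2*P[...,2])
m=rect(box(430,460,225,255)&(z>.155),"drvtop")
m=rect(box(425,460,225,255)&(z>.094)&(z<.155),"drv mid")
o=(P[...,0]>1.5*P[...,2])
rect(o&box(255,275,195,220),"pin orange")
rect(o&box(255,280,95,115),"pin2 orange")
# side cloud for driver
ps,ds=load("a","side");S=world("side",ds);Q=ps.astype(int);zs=S[...,2]
b=(u>=300)&(u<350)&(v>=255)&(v<325)
for lo,hi in[(.083,.091),(.094,.11),(.11,.13),(.13,.15),(.15,.165),(.165,.175)]:
    mm=b&(zs>lo)&(zs<hi)&(ds>0)&(Q[...,1]>1.3*Q[...,0]) 
    if mm.sum(): print(lo,mm.sum(),S[mm].mean(0).round(4),S[mm].min(0).round(3),S[mm].max(0).round(3))
E
```

```text
Traceback (most recent call last):
  File "h.py", line 17, in ray
    c=eyes.camera_info(n);K,R,t=map(np.array,(c["K"],c["R"],c["t"]))
ValueError: time passes only in moves, steps and waits
```

```bash
cat > h.py <<'E'
import numpy as np, cv2, os
from rig import status, eyes, robot
_c={}
def ci(n):
    if n not in _c:
        f=f"pics/ci_{n}.npz"
        if not os.path.exists(f):
            c=eyes.camera_info(n); np.savez(f,**{k:np.array(c[k]) for k in "KRt"})
        z=np.load(f); _c[n]=(z["K"],z["R"],z["t"])
    return _c[n]
def grab(tag,names=("side","top")):
    for n in names:
        p,d=eyes.camera(n); cv2.imwrite(f"pics/{tag}_{n}.png",p[:,:,::-1]); np.savez(f"pics/{tag}_{n}.npz",p=p,d=d)
def load(tag,n):
    z=np.load(f"pics/{tag}_{n}.npz"); return z["p"],z["d"]
def world(n,d):
    K,R,t=ci(n)
    v,u=np.mgrid[0:400,0:640]
    X=np.stack([(u-K[0,2])/K[0,0]*d,(v-K[1,2])/K[1,1]*d,d],-1)
    return (X-t)@R
def proj(n,X):
    K,R,t=ci(n)
    x=(np.atleast_2d(X)@R.T+t)@K.T; return x[:,:2]/x[:,2:]
def ray(n,u,v,z):
    K,R,t=ci(n)
    o=-R.T@t; r=np.stack([u,v,np.ones_like(u)],-1)@np.linalg.inv(K).T@R; return o+r*((z-o[2])/r[...,2])[...,None]
def rect(mm,name,n,zz):
    mm=cv2.morphologyEx(mm.astype(np.uint8),cv2.MORPH_OPEN,np.ones((2,2),np.uint8))
    nl,lab,st,_=cv2.connectedComponentsWithStats(mm)
    mm=lab==1+np.argmax(st[1:,4]);v,u=np.nonzero(mm)
    X=ray(n,u.astype(float),v.astype(float),zz)[:,:2].astype(np.float32)
    r=cv2.minAreaRect(X*1000); print(name,mm.sum(),"z",zz,"c",np.round(r[0],1),"size",np.round(r[1],1),"ang",round(r[2],2),"mean",(X.mean(0)*1000).round(1))
    return mm
def crop(tag,n,x0,y0,w,h,s,f):
    p,_=load(tag,n); c=p[y0:y0+h,x0:x0+w]
    c=np.clip(255*(c/255.)**0.6*1.15,0,255).astype(np.uint8)
    return cv2.imwrite(f,cv2.resize(c,None,fx=s,fy=s,interpolation=cv2.INTER_CUBIC)[:,:,::-1])
U=np.arange(640)[None,:];V=np.arange(400)[:,None]
box=lambda a,b,c,e:(U>=a)&(U<b)&(V>=c)&(V<e)
E
cat > m1.py <<'E'
from h import *
p,d=load("a","top");W=world("top",d);P=p.astype(int);z=W[...,2]
white=(P.min(2)>95)
lid=rect(white&box(270,365,150,235)&(z>.07)&(z<.1),"lid","top",.083)
rect((P.max(2)<45)&box(290,345,180,200)&(z>.1),"handle","top",.123)
rect(white&box(405,465,215,270)&(z>.07)&(z<.09),"stand","top",.082)
rect(white&box(100,240,165,270),"pad","top",.002)
m=rect(box(430,460,225,255)&(z>.158),"drvtop","top",.168)
o=(P[...,0]>1.5*P[...,2])
m=rect(o&box(255,275,195,220)&(z>.11),"pin orange","top",.127); print(W[m].mean(0),np.percentile(W[m],[5,95],axis=0))
rect(o&box(255,280,95,115),"pin2 orange","top",.05)
ps,ds=load("a","side");S=world("side",ds);Q=ps.astype(int);zs=S[...,2]
b=box(300,350,255,325)
for lo,hi in[(.094,.11),(.11,.13),(.13,.15),(.15,.162),(.165,.175)]:
    mm=b&(zs>lo)&(zs<hi)&(ds>0)&(Q[...,1]>1.3*Q[...,0]) 
    if mm.sum(): print(lo,mm.sum(),S[mm].mean(0).round(4),S[mm].min(0).round(3),S[mm].max(0).round(3))
E
python3 m1.py
```

```text
lid 3896 z 0.083 c [561.2 -94. ] size [179.1 138.8] ang 80.49 mean [560.9 -94.1]
handle 201 z 0.123 c [559.7 -93.7] size [97.2 12.8] ang 79.86 mean [560.  -94.3]
stand 790 z 0.082 c [ 432.5 -374.7] size [79.1 80.4] ang 72.28 mean [ 431.7 -371. ]
pad 10186 z 0.002 c [517.  281.5] size [299.7 219.7] ang 84.75 mean [516.  281.7]
drvtop 148 z 0.168 c [ 433.3 -372. ] size [23.4 32. ] ang 60.21 mean [ 432.9 -372.5]
pin orange 60 z 0.127 c [518.9  30. ] size [12.5 24.1] ang 80.07 mean [518.9  30. ]
[0.51975173 0.0308604  0.11852052] [[0.50994542 0.02639709 0.09239782]
 [0.5304419  0.03681733 0.12971124]]
pin2 orange 140 z 0.05 c [782.8  27.4] size [43.7 24.2] ang 61.57 mean [782.8  27.1]
0.094 114 [ 0.4298 -0.3821  0.1021] [ 0.417 -0.39   0.094] [ 0.443 -0.373  0.11 ]
0.11 151 [ 0.4289 -0.3815  0.1204] [ 0.418 -0.39   0.11 ] [ 0.441 -0.371  0.13 ]
0.13 168 [ 0.4294 -0.3814  0.1405] [ 0.418 -0.39   0.13 ] [ 0.446 -0.37   0.15 ]
0.15 116 [ 0.4288 -0.3884  0.1561] [ 0.416 -0.469  0.15 ] [ 0.445 -0.371  0.162]
0.165 167 [ 0.4333 -0.3794  0.1685] [ 0.416 -0.47   0.165] [ 0.452 -0.36   0.175]
```

```bash
python3 - <<'E'
from h import *
crop("a","top",280,205,70,50,10,"pics/c3.png")
crop("a","side",250,195,70,70,8,"pics/c4.png")
yaw=np.radians(-9.7);Rz=np.array([[np.cos(yaw),-np.sin(yaw),0],[np.sin(yaw),np.cos(yaw),0],[0,0,1]])
o=np.array([.561,-.094,0])
for n,b in(("top",box(285,340,210,250)),("side",box(250,300,200,260))):
    p,d=load("a",n);C=(world(n,d)-o)@Rz;P=p.astype(int)
    nv=np.array([-np.sin(np.radians(35)),0,np.cos(np.radians(35))])
    h=C@nv
    grey=b&(P.max(2)-P.min(2)<18)&(P.max(2)>50)&(C[...,0]<-.072)&(C[...,2]>.03)
    blue=b&(P[...,2]>P[...,0]*2)&(C[...,0]<-.075)&(C[...,2]>.01)
    red=b&(P[...,0]>2.5*P[...,2])&(P[...,0]>60)
    for k,m in(("grey",grey),("blue",blue),("red",red)):
        print(n,k,m.sum(),"h pct",np.percentile(h[m],[5,25,50,75,95]).round(4),"mean",C[m].mean(0).round(4),C[m].min(0).round(3),C[m].max(0).round(3))
E
```

```text
top grey 204 h pct [0.1231 0.1259 0.1275 0.1287 0.1312] mean [-0.1123  0.003   0.0939] [-0.156 -0.019  0.043] [-0.092  0.025  1.254]
top blue 722 h pct [0.1001 0.102  0.1035 0.1049 0.1069] mean [-0.1002  0.0024  0.0647] [-0.156 -0.057  0.031] [-0.075  0.063  1.254]
top red 87 h pct [0.1127 0.1145 0.1158 0.1171 0.1189] mean [-0.0774  0.0053  0.1013] [-0.156 -0.018  0.073] [-0.06   0.015  1.254]
side grey 183 h pct [0.1138 0.1269 0.128  0.1288 0.1299] mean [-0.1129 -0.0153  0.0865] [-0.261 -0.796  0.053] [-0.08   0.019  0.659]
side blue 544 h pct [0.0915 0.1026 0.1038 0.1047 0.1059] mean [-0.103  -0.0356  0.0595] [-0.261 -0.796  0.011] [-0.075  0.062  0.659]
side red 75 h pct [0.1116 0.1147 0.1159 0.1167 0.1182] mean [-0.0813 -0.0115  0.0935] [-0.261 -0.796  0.066] [-0.061  0.012  0.659]
```

View pics/c3.png

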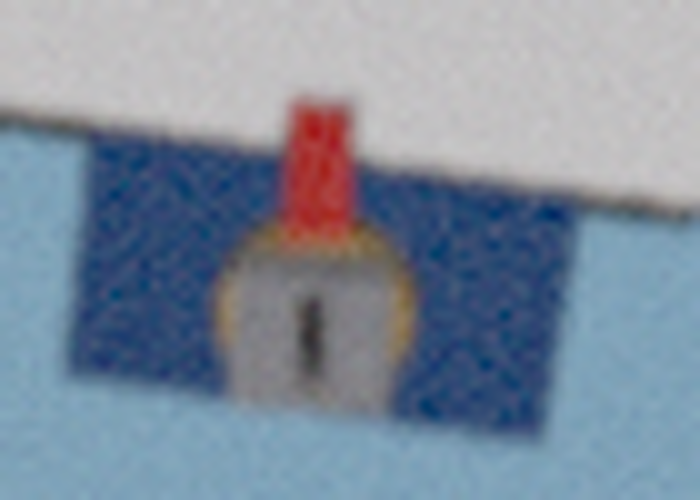

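View pics/c4.png

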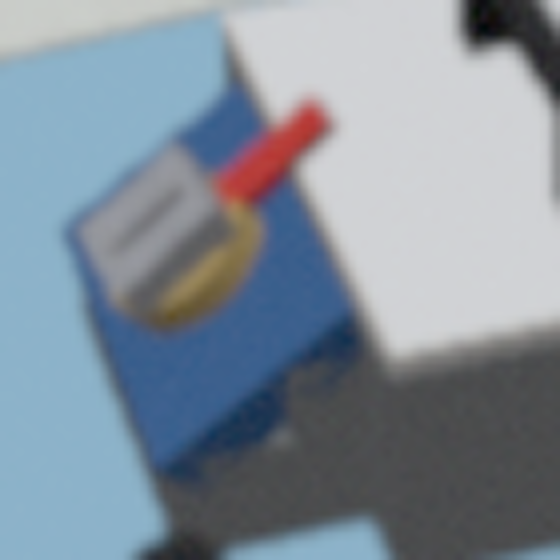

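```bash
cat > m2.py <<'E'
from h import *
yaw=np.radians(-9.7);Rz=np.array([[np.cos(yaw),-np.sin(yaw),0],[np.sin(yaw),np.cos(yaw),0],[0,0,1]])
o=np.array([.561,-.094,0]);s,c=np.sin(np.radians(35)),np.cos(np.radians(35))
nv=np.array([-s,0,c]);up=np.array([c,0,s])
def onplane(n,u,v,h):
    K,R,t=ci(n);O=(-R.T@t-o)@Rz; r=np.stack([u,v,np.ones_like(u)],-1)@np.linalg.inv(K).T@R@Rz
    X=O+r*((h-O@nv)/(r@nv))[...,None]; return np.stack([X@up,X[...,1]],-1)  # slope coords
if __name__=="__main__":
  for n,b in(("top",box(285,340,210,250)),("side",box(250,300,200,260))):
    p,d=load("a",n);C=(world(n,d)-o)@Rz;P=p.astype(int);h=C@nv
    head=b&(h>.122)&(h<.133)&(C[...,2]<.12)&(d>0)
    v,u=np.nonzero(head);X=onplane(n,u*1.,v*1.,.1278)
    r=cv2.minAreaRect((X*1000).astype(np.float32));print(n,"head",head.sum(),np.round(r[0],1),np.round(r[1],1),round(r[2],1),"mean",(X.mean(0)*1000).round(1))
    er=cv2.erode(cv2.morphologyEx(head.astype(np.uint8),cv2.MORPH_CLOSE,np.ones((5,5))),np.ones((5,5)))>0
    g=P.sum(2); thr=np.median(g[er])*0.8
    sl=er&(g<thr);v,u=np.nonzero(sl);w=np.median(g[er])-g[sl];X=onplane(n,u*1.,v*1.,.1278)*1000
    m=(X*w[:,None]).sum(0)/w.sum();ev=np.linalg.eigh(np.cov((X-m).T,aweights=w));a=ev[1][:,1]
    print(n,"slot",sl.sum(),m.round(1),np.ptp(X,axis=0).round(1),"angle",np.degrees(np.arctan(a[1]/a[0])).round(1))
    red=b|box(250,340,195,250);red=red&(P[...,0]>2*P[...,2])&(P[...,0]>1.8*P[...,1])&(P[...,0]>60)&(h>.108)&(h<.125)
    v,u=np.nonzero(red);X=onplane(n,u*1.,v*1.,.116)*1000
    m=X.mean(0);r=cv2.minAreaRect(X.astype(np.float32));print("red",m.round(1),np.round(r[0],1),np.round(r[1],1),round(r[2],1))
E
python3 m2.py
```

```text
top head 220 [-45.8   3.1] [42.3 36.1] 7.1 mean [-46.5   3.1]
top slot 27 [-46.9   2.1] [25.5  9. ] angle 6.6
red [-11.1   6.1] [-10.7   7. ] [36.4 14.4] 6.8
side head 204 [-46.7  -1.3] [40.3 45.2] 9.5 mean [-46.4  -1.6]
side slot 6 [-46.    1.3] [15.7  2.7] angle 9.6
red [-11.1   2.5] [-10.4   1.3] [37.2 19.1] 1.9
```

```bash
cat > pl.py <<'E'
from h import *
from scipy.spatial.transform import Rotation as Ro
def cur():
    s=status.get_obs(); return np.array(s["position"]),Ro.from_quat(s["tool_rot"]),s
def down(yawdeg): # tool x at yaw, z down
    a=np.radians(yawdeg);x=np.array([np.cos(a),np.sin(a),0]);z=np.array([0,0,-1.]);return Ro.from_matrix(np.stack([x,np.cross(z,x),z],1))
def tilt(case_yaw,ang):  # tool z = into the screw, tool x = up the slope rotated by ang (deg, anticlockwise seen from outside)
    M=Ro.from_euler('z',case_yaw,degrees=True);s,c=np.sin(np.radians(35)),np.cos(np.radians(35))
    R=np.stack([[c,0,s],[0,-1,0],[s,0,-c]],1); return M*Ro.from_matrix(R)*Ro.from_euler('z',-ang,degrees=True)
def to(p,R,pt,Rt,name=""):
    d=R.inv().apply(np.array(pt)-p)/.025; r=(R.inv()*Rt).as_rotvec(degrees=True)/8
    print(name,"shift units (cur tool axes)",d.round(3),"turn units",r.round(3), "| shift in goal axes",(Rt.inv().apply(np.array(pt)-p)/.025).round(3))
def st():
    p,R,s=cur();m=R.as_matrix()
    print("t",round(s["time"],2),"p",p.round(4),"toolx yaw",np.degrees(np.arctan2(m[1,0],m[0,0])).round(2),"z",m[:,2].round(4),"q",np.round(s["q"],3),"F",np.round(s["ft_force"],2),"M",np.round(s["moment"],3),"w",round(s["grip_width"],4))
    return p,R
E
python3 - <<'E'
from pl import *
p,R=st(); Rt=down(-29.8)
to(p,R,p,Rt)
w=[[.5,.1,.404],[.433,-.3725,.404],[.433,-.3725,.131+.164]]
for x in w: to(p,Rt,x,Rt); p=np.array(x)
E
```

```text
t 0.1 p [0.281  0.5579 0.4039] toolx yaw 63.26 z [-0.0012 -0.0016 -1.    ] q [ 0.926  0.528  1.434 -0.     1.181 -0.179] F [-0.61  0.12 -0.85] M [-0.002 -0.066  0.002] w 0.0867
 shift units (cur tool axes) [0. 0. 0.] turn units [9.0000e-03 1.3000e-02 1.1632e+01] | shift in goal axes [0. 0. 0.]
 shift units (cur tool axes) [ 1.6703e+01  1.1542e+01 -5.0000e-03] turn units [0. 0. 0.] | shift in goal axes [ 1.6703e+01  1.1542e+01 -5.0000e-03]
 shift units (cur tool axes) [ 7.067 17.733  0.   ] turn units [0. 0. 0.] | shift in goal axes [ 7.067 17.733  0.   ]
 shift units (cur tool axes) [0.   0.   4.36] turn units [0. 0. 0.] | shift in goal axes [0.   0.   4.36]
```

Emit:
{"name": "step_arm", "arguments": {"steps": [[-1,0,0,0,0,0,0.97],[-1,0,0,0,0,0,0.97],[-1,0,0,0,0,0,0.97],[-1,0,0,0,0,0,0.97],[-1,0,0,0,0,0,0.97],[-1,0,0,0,0,0,0.97],[-1,0,0,0,0,0,0.97],[-1,0,0,0,0,0,0.97],[-1,0,0,0,0,0,0.97],[-1,0,0,0,0,0,0.97]]}}

```text
time: 1.1
position: [0.2811, 0.558, 0.4041]
tool_rot: [0.992, -0.128, -0.0, 0.001]
ft_force: [-0.3, 0.2, 0.1]
grip_width: 0.0872
```

Emit:
{"name": "step_arm", "arguments": {"steps": [[-1,0,0,0,0,0,0.97],[-1,0,0,0,0,0,0.96],[-1,0.98,0.68,0,0,0,0],[-1,0.98,0.68,0,0,0,0],[-1,0.98,0.68,0,0,0,0],[-1,0.98,0.68,0,0,0,0],[-1,0.98,0.68,0,0,0,0],[-1,0.98,0.68,0,0,0,0],[-1,0.98,0.68,0,0,0,0],[-1,0.98,0.68,0,0,0,0]]}}

```text
time: 2.1
position: [0.384, 0.3415, 0.4044]
tool_rot: [0.966, -0.257, -0.0, 0.0]
ft_force: [0.0, 0.2, 0.9]
grip_width: 0.0871
```

Emit:
{"name": "step_arm", "arguments": {"steps": [[-1,0.98,0.68,0,0,0,0],[-1,0.98,0.68,0,0,0,0],[-1,0.98,0.68,0,0,0,0],[-1,0.98,0.68,0,0,0,0],[-1,0.98,0.68,0,0,0,0],[-1,0.98,0.68,0,0,0,0],[-1,0.98,0.68,0,0,0,0],[-1,0.98,0.68,0,0,0,0],[-1,0.98,0.68,0,0,0,0],[-1,0.39,0.98,0,0,0,0]]}}

```text
time: 3.1
position: [0.4972, 0.0728, 0.4047]
tool_rot: [0.966, -0.257, 0.001, -0.0]
ft_force: [-0.3, 0.9, 0.5]
grip_width: 0.0869
```

Emit:
{"name": "step_arm", "arguments": {"steps": [[-1,0.39,0.98,0,0,0,0],[-1,0.39,0.98,0,0,0,0],[-1,0.39,0.98,0,0,0,0],[-1,0.39,0.98,0,0,0,0],[-1,0.39,0.98,0,0,0,0],[-1,0.39,0.98,0,0,0,0],[-1,0.39,0.98,0,0,0,0],[-1,0.39,0.98,0,0,0,0],[-1,0.39,0.98,0,0,0,0],[-1,0.39,0.98,0,0,0,0]]}}

```text
time: 4.1
position: [0.4579, -0.1877, 0.4045]
tool_rot: [0.966, -0.257, -0.0, -0.0]
ft_force: [0.8, -0.5, 0.6]
grip_width: 0.087
```

Emit:
{"name": "step_arm", "arguments": {"steps": [[-1,0.39,0.98,0,0,0,0],[-1,0.39,0.98,0,0,0,0],[-1,0.39,0.98,0,0,0,0],[-1,0.39,0.98,0,0,0,0],[-1,0.39,0.98,0,0,0,0],[-1,0.39,0.98,0,0,0,0],[-1,0.39,0.98,0,0,0,0],[-1,0,0,0,0,0,0],[-1,0,0,0,0,0,0],[-1,0,0,0,0,0,0]]}}

```text
time: 5.1
position: [0.4323, -0.3684, 0.4043]
tool_rot: [0.966, -0.257, -0.001, -0.001]
ft_force: [0.1, 0.3, 0.1]
grip_width: 0.087
```

```bash
python3 - <<'E'
from pl import *
p,R=st(); grab("b")
to(p,R,[.433,-.3725,.295],down(-29.8))
crop("b","side",230,140,240,260,2.3,"pics/b_c.png")
crop("b","top",380,190,180,120,4,"pics/b_t.png")
E
```

```text
t 5.1 p [ 0.4323 -0.3684  0.4043] toolx yaw -29.76 z [-9.0e-04  1.8e-03 -1.0e+00] q [-0.903  0.451  1.578  0.     1.114 -0.383] F [0.13 0.26 0.1 ] M [-0.092  0.098 -0.014] w 0.087
 shift units (cur tool axes) [0.113 0.131 4.373] turn units [-0.008  0.012  0.005] | shift in goal axes [0.106 0.126 4.373]
```

View pics/b_c.png

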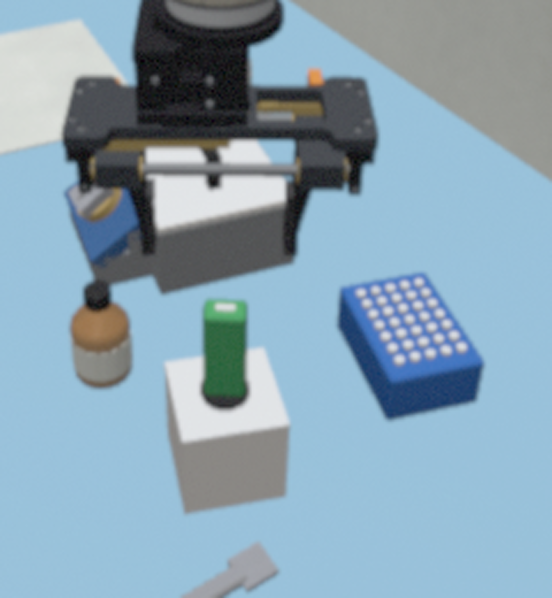

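View pics/b_t.png

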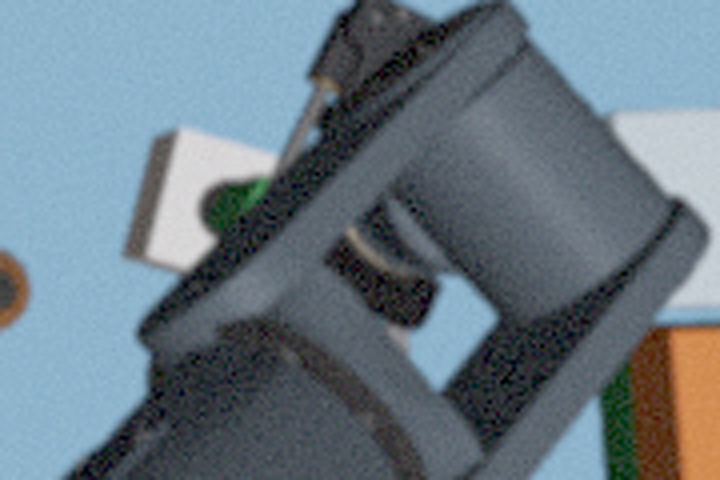

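View pics/b_side.png

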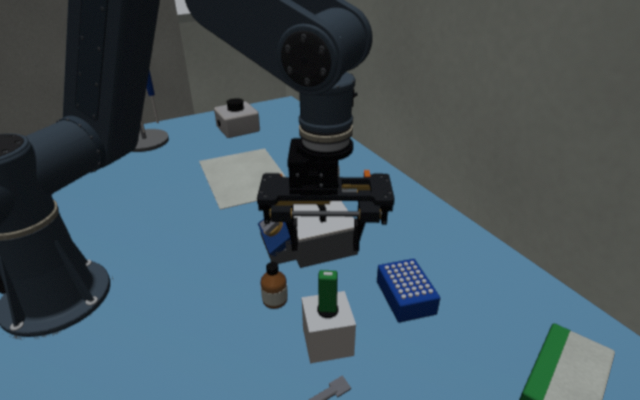

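Emit:
{"name": "step_arm", "arguments": {"steps": [[-1,0.11,0.13,0.6,0,0,0],[-1,0,0,0.8,0,0,0],[-1,0,0,0.8,0,0,0],[-1,0,0,0.8,0,0,0],[-1,0,0,0.7,0,0,0],[-1,0,0,0.5,0,0,0],[-1,0,0,0.17,0,0,0],[-1,0,0,0,0,0,0],[-1,0,0,0,0,0,0],[-1,0,0,0,0,0,0]]}}

```text
time: 6.2
position: [0.4334, -0.3739, 0.2964]
tool_rot: [0.966, -0.257, 0.001, 0.001]
ft_force: [-0.4, -0.4, -0.3]
grip_width: 0.0872
```

```bash
python3 - <<'E'
from pl import *
p,R=st(); grab("c",("side",))
crop("c","side",270,220,110,150,4,"pics/c_c.png")
E
```

```text
t 6.2 p [ 0.4334 -0.3739  0.2964] toolx yaw -29.78 z [ 0.0012 -0.0015 -1.    ] q [-0.907  0.604  1.663 -0.     0.873 -0.387] F [-0.42 -0.38 -0.25] M [-0.072  0.156 -0.022] w 0.0872
```

View pics/c_c.png

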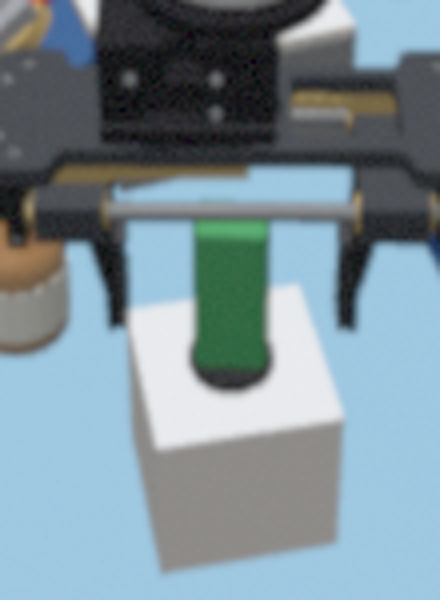

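Emit:
{"name": "step_arm", "arguments": {"steps": [[0.5,0,0,0,0,0,0],[0.5,0,0,0,0,0,0],[1,0,0,0,0,0,0],[1,0,0,0,0,0,0],[1,0,0,0,0,0,0],[1,0,0,0,0,0,0],[1,0,0,0,0,0,0],[1,0,0,0,0,0,0],[1,0,0,0,0,0,0],[1,0,0,0,0,0,0]], "squeeze": 50}}

```text
time: 7.25
position: [0.4333, -0.3737, 0.2955]
tool_rot: [0.966, -0.257, 0.0, 0.0]
ft_force: [0.2, -0.3, -0.9]
grip_width: 0.0316
```

Emit:
{"name": "step_arm", "arguments": {"steps": [[1,0,0,-0.3,0,0,0],[1,0,0,-0.6,0,0,0],[1,0,0,-0.8,0,0,0],[1,0,0,-0.8,0,0,0],[1,0,0,-0.8,0,0,0],[1,0,0,-0.8,0,0,0],[1,0,0,-0.8,0,0,0],[1,0,0,-0.5,0,0,0],[1,0,0,0,0,0,0],[1,0,0,0,0,0,0]]}}

```text
time: 8.25
position: [0.4329, -0.3734, 0.4301]
tool_rot: [0.966, -0.257, -0.0, -0.0]
ft_force: [0.0, 0.2, -2.4]
grip_width: 0.0322
```

```bash
python3 - <<'E'
from pl import *
p,R=st(); grab("d")
crop("d","side",260,160,130,190,3,"pics/d_c.png")
crop("d","top",380,170,130,100,5,"pics/d_t.png")
E
```

```text
t 8.25 p [ 0.4329 -0.3734  0.4301] toolx yaw -29.79 z [-7.e-04  8.e-04 -1.e+00] q [-0.907  0.427  1.539 -0.     1.177 -0.387] F [ 0.04  0.22 -2.4 ] M [-0.082  0.071 -0.036] w 0.0322
```

View pics/d_c.png

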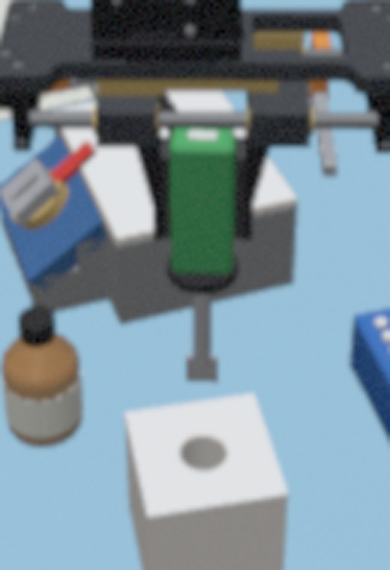

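View pics/d_t.png

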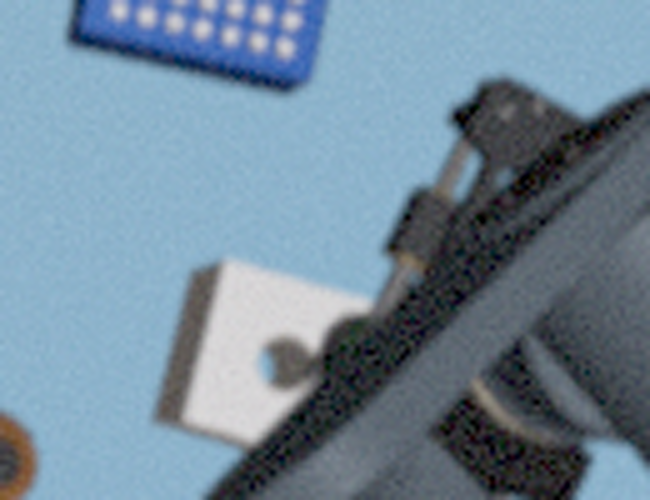

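```bash
python3 - <<'E'
from pl import *
p,R,s=cur()
print(proj("side",[p+R.apply([0,0,.2915])]), proj("side",[p+R.apply([0,0,.2915-.018])]))
print(ray("side",np.array(327.8),np.array(310.8),.082),ray("top",np.array(436.7),np.array(242.1),.082))
pp,d=load("d","side");Q=pp.astype(int);S=world("side",d)
L=R.inv().apply((S-p).reshape(-1,3)).reshape(S.shape)*1000
g=(np.abs(L[...,0])<25)&(np.abs(L[...,1])<30)&(d>0)
for lo,hi in((140,165),(165,190),(190,206),(206,214),(220,245),(245,268),(275,290)):
    m=g&(L[...,2]>lo)&(L[...,2]<hi)&((Q[...,1]>1.3*Q[...,0])|(lo>200))
    if m.sum()>3: print(lo,hi,m.sum(),"x",np.percentile(L[m][:,0],[3,50,97]).round(1),"y",np.percentile(L[m][:,1],[3,50,97]).round(1),"z max",L[m][:,2].max().round(1))
m=g&(L[...,2]>235)&(L[...,2]<330);v,u=np.nonzero(m);print(v.max(),u[v>=v.max()-1])
for i in range(274,292): print(i,Q[i,318:338].sum(1))
E
```

```text
[[326.08180715 287.55170533]] [[326.13072466 279.60465045]]
[ 0.43514106 -0.3740436   0.082     ] [ 0.43477291 -0.37219976  0.082     ]
140 165 325 x [-16.    0.7  17.2] y [ 5.8  9.  11. ] z max 164.8
165 190 304 x [-15.7   0.9  17.3] y [ 6.4  9.  10.8] z max 190.0
190 206 158 x [-14.5   0.3  15.4] y [ 4.8  8.7 10.9] z max 206.0
206 214 82 x [-16.1   0.3  19.2] y [-2.  12.5 17.7] z max 212.2
220 245 60 x [-2.   1.3  6.1] y [-0.5  2.5  4.1] z max 244.8
245 268 63 x [-1.9  2.9  6.2] y [-0.5  2.5  4.5] z max 267.6
275 290 64 x [-6.8  1.5  9.8] y [-2.2 -0.5  1.4] z max 289.4
286 [322 323 324 325 326 327 328 329 330 331 332 322 323 324 325 326 327 328
 329 330 331 332]
274 [368 369 370 370 364 335 251 164 138 134 129 159 251 344 369 369 371 371
 370 371]
275 [369 369 369 367 367 335 250 165 140 134 125 156 251 345 369 372 372 369
 370 370]
276 [368 370 369 368 361 329 247 166 141 132 132 163 254 346 371 368 369 371
 371 372]
277 [371 371 370 365 353 320 238 162 138 131 132 165 261 342 364 367 369 370
 371 371]
278 [371 369 370 351 323 283 213 157 136 132 130 165 241 310 338 366 371 371
 3
[... 438 characters left out ...]
370]
284 [373 371 365 318 205 137 134 136 134 131 134 130 134 158 243 342 371 371
 370 370]
285 [371 368 361 320 213 145 139 136 139 135 136 139 136 156 241 345 368 368
 371 371]
286 [369 369 368 333 251 200 191 191 190 188 190 189 184 192 255 347 366 368
 370 369]
287 [370 372 367 356 323 300 296 295 295 295 296 293 286 275 305 354 371 369
 370 370]
288 [369 370 371 366 359 360 357 356 358 358 358 355 349 342 349 366 369 371
 369 368]
289 [369 370 371 370 371 369 369 371 370 370 368 371 372 367 368 370 373 371
 370 370]
290 [367 372 370 371 369 370 370 370 369 371 372 371 369 371 368 371 371 371
 374 378]
291 [372 368 371 368 372 371 371 370 370 370 371 376 375 378 381 383 387 394
 397 406]
```

```bash
cat > goal.py <<'E'
from pl import *
CY=-9.7;O=np.array([.561,-.094,0]);MC=Ro.from_euler('z',CY,degrees=True)
def c2w(x): return O+MC.apply(x)
s35,c35=np.sin(np.radians(35)),np.cos(np.radians(35))
SLOT=np.array([-.0463*c35-.1188*s35,.002,-.0463*s35+.1188*c35])
TIP=np.array([0,-.0015,.2915])
def tcp(ang,out,du=0,dy=0,tip=TIP):
    R=tilt(CY,ang); S=c2w(SLOT+np.array([c35,0,s35])*du+np.array([0,dy,0])+out*np.array([-s35,0,c35]))
    return S-R.apply(tip),R
E
python3 - <<'E'
from goal import *
D=[(.528463,1.433907,.28103,.55786,.40377),(.451,1.578,.4323,-.3684,.4043),(.604,1.663,.4334,-.3739,.2964),(.427,1.539,.4329,-.3734,.4301)]
A=[];b=[]
for q2,q3,x,y,z in D:
    r=np.sqrt(x*x+y*y-.111**2)
    A+= [[np.sin(q2),np.sin(q2+q3),0],[np.cos(q2),np.cos(q2+q3),1]]; b+=[r,z]
x,res,_,sv=np.linalg.lstsq(np.array(A),np.array(b),rcond=None);print("L1,L2,h-d",x,res,sv)
p,R=st();print(c2w(SLOT))
for out in(.06,.009,0):
    g,Rt=tcp(7,out);print(out,g)
to(p,R,g,Rt)
g,Rt=tcp(7,.06);to(p,R,g,Rt)
via=np.array([.36,-.2,.45]);to(p,R,via,R);to(via,R,g,Rt)
E
```

```text
L1,L2,h-d [0.45587291 0.40347958 0.17174781] [0.00033111] [2.81567158 2.0142052  0.12235597]
t 8.35 p [ 0.4329 -0.3733  0.4292] toolx yaw -29.79 z [-0.0017  0.0022 -1.    ] q [-0.907  0.428  1.54  -0.     1.177 -0.387] F [-0.05  0.33 -2.59] M [-0.079  0.095  0.036] w 0.0318
[ 0.45678576 -0.07415733  0.07075867]
0.06 [ 0.25795275 -0.04168059  0.35879547]
0.009 [ 0.28678694 -0.04660931  0.31701872]
0 [ 0.29187532 -0.04747908  0.30964635]
 shift units (cur tool axes) [-11.357  -8.506   4.822] turn units [ 0.492  4.403 -3.282] | shift in goal axes [ -7.578 -12.918  -0.53 ]
 shift units (cur tool axes) [-12.655  -8.035   2.859] turn units [ 0.492  4.403 -3.282] | shift in goal axes [ -7.578 -12.918  -2.93 ]
 shift units (cur tool axes) [-5.976 -4.571 -0.81 ] turn units [0. 0. 0.] | shift in goal axes [-5.976 -4.571 -0.81 ]
 shift units (cur tool axes) [-6.679 -3.464  3.669] turn units [ 0.492  4.403 -3.282] | shift in goal axes [-5.539 -6.276  0.069]
```

Emit:
{"name": "step_arm", "arguments": {"steps": [[1,-0.9,-0.7,-0.12,0,0,0],[1,-0.9,-0.7,-0.12,0,0,0],[1,-0.9,-0.7,-0.12,0,0,0],[1,-0.9,-0.7,-0.12,0,0,0],[1,-0.9,-0.7,-0.12,0,0,0],[1,-0.9,-0.7,-0.12,0,0,0],[1,-0.6,-0.4,-0.1,0,0,0],[1,0,0,0,0,0.9,-0.6],[1,0,0,0,0.1,0.9,-0.6],[1,0,0,0,0.1,0.9,-0.6]]}}

```text
time: 9.35
position: [0.3601, -0.1992, 0.4508]
tool_rot: [0.974, -0.128, 0.184, 0.035]
ft_force: [0.6, 0.8, -1.6]
grip_width: 0.0316
```

```bash
python3 - <<'E'
from goal import *
p,R=st();g,Rt=tcp(7,.06);to(p,R,g,Rt)
E
```

```text
t 9.35 p [ 0.3601 -0.1992  0.4508] toolx yaw -14.78 z [ 0.3489 -0.1153 -0.93  ] q [-0.835  0.112  1.976  0.272  0.741 -0.746] F [ 0.55  0.84 -1.6 ] M [0.143 0.303 0.046] w 0.0316
 shift units (cur tool axes) [-6.519 -5.079  1.273] turn units [ 0.358  1.717 -1.412] | shift in goal axes [-5.56  -6.245  0.098]
```

```bash
cat > fk.py <<'E'
import numpy as np
from scipy.spatial.transform import Rotation as Ro
from scipy.optimize import least_squares
def fk(q,P):
    L1,L2,a,h,d,e=P
    B=Ro.from_euler('z',q[0]);U=B*Ro.from_euler('y',q[1]);F=U*Ro.from_euler('y',q[2])
    T=F*Ro.from_euler('z',SG[0]*q[3])*Ro.from_euler('y',q[4])*Ro.from_euler('z',SG[1]*q[5])
    return B.apply([0,e,h])+U.apply([0,0,L1])+F.apply([a,0,L2])+T.apply([0,0,d]),T
SG=[1,1]
E
cat > fit.py <<'E'
from pl import *
import fk
D=[([.9255,.528463,1.433907,0,1.181408,-.178474],[.28103,.55786,.40377]),([-.903,.451,1.578,0,1.114,-.383],[.4323,-.3684,.4043]),([-.907,.604,1.663,0,.873,-.387],[.4334,-.3739,.2964]),([-.907,.427,1.539,0,1.177,-.387],[.4329,-.3734,.4301])]
p,R,s=cur();D.append((list(s["q"]),list(p)));D.append(([-.835,.112,1.976,.272,.741,-.746],[.3601,-.1992,.4508]))
for sg in([1,1],[1,-1],[-1,1],[-1,-1]):
    fk.SG[:]=sg
    r=fk.least_squares(lambda P:np.concatenate([fk.fk(q,P)[0]-x for q,x in D]),[.45,.4,0,.3,.1,.11])
    print(sg,r.x.round(4),np.abs(r.fun).max(),"rot err",(fk.fk(s["q"],r.x)[1].inv()*R).as_rotvec().round(3))
E
python3 fit.py
```

```text
[1, 1] [0.5874 0.3918 0.1137 0.274  0.1228 0.111 ] 0.00026845675496156574 rot err [-0.     0.     3.142]
[1, -1] [0.5874 0.3918 0.1137 0.274  0.1228 0.111 ] 0.00026845675695230664 rot err [0.   0.   1.65]
[-1, 1] [0.508  0.4083 0.0579 0.187  0.0014 0.1186] 0.014991034546981807 rot err [ 0.344 -0.373 -2.695]
[-1, -1] [0.508  0.4083 0.0579 0.187  0.0014 0.1186] 0.014991034562401584 rot err [-0.     0.437  2.03 ]
```

```bash
cat >> fk.py <<'E'
PP=[0.5874,0.3918,0.1137,0.274,0.1228,0.111]
LO=np.array([-3.08,-.75,.22,-1.43,0,-2.85]);HI=np.array([3.08,2.2,2.44,4.57,2.65,2.85])
def ik(p,R,q0):
    def f(q):
        x,T=fk(q,PP);T=T*Ro.from_euler('z',np.pi)
        return np.concatenate([(x-p)*10,(T.inv()*R).as_rotvec()])
    best=None
    for s in [np.array(q0)]+[np.random.default_rng(i).uniform(LO,HI) for i in range(40)]:
        r=least_squares(f,np.clip(s,LO+1e-3,HI-1e-3),bounds=(LO,HI))
        if best is None or r.cost<best.cost-1e-9: best=r
        if best.cost<1e-8 and best is not None: break
    return best.x,best.cost
E
python3 - <<'E'
from goal import *
import fk
p,R=st();q=cur()[2]["q"];np.set_printoptions(suppress=True)
for ang,out in((7,.06),(7,.03),(7,.009),(7,0),(30,0),(60,0),(90,0),(90,.06)):
    g,Rt=tcp(ang,out);x,c=fk.ik(g,Rt,q);print(ang,out,x.round(3),c.round(8),"err",(fk.fk(x,fk.PP)[0]-g).round(4)); q=x
E
```

```text
t 9.35 p [ 0.3601 -0.1992  0.4508] toolx yaw -14.78 z [ 0.3489 -0.1153 -0.93  ] q [-0.835  0.112  1.976  0.272  0.741 -0.746] F [ 0.55  0.84 -1.6 ] M [0.143 0.303 0.046] w 0.0316
7 0.06 [-0.705  0.076  2.44   0.865  0.312 -1.448] 0.01518574 err [ 0.0081 -0.0013  0.0077]
7 0.03 [-0.653  0.2    2.44   1.188  0.225 -1.74 ] 0.01847005 err [ 0.0096 -0.0015  0.0074]
7 0.009 [-0.627  0.284  2.44   1.588  0.197 -2.125] 0.01851959 err [ 0.0101 -0.0016  0.0066]
7 0 [-0.617  0.32   2.44   1.785  0.198 -2.317] 0.01796028 err [ 0.0101 -0.0016  0.0062]
30 0 [-0.616  0.32   2.44   1.796  0.2   -2.728] 0.01728612 err [ 0.0099 -0.0016  0.0061]
60 0 [-0.597  0.324  2.44   1.993  0.181  2.85 ] 0.01719801 err [ 0.0113 -0.0014  0.0054]
90 0 [-0.61   0.319  2.44   1.82   0.199  2.49 ] 0.01639917 err [ 0.0097 -0.0015  0.0059]
90 0.06 [-0.689  0.075  2.44   0.84   0.294 -2.85 ] 0.01393086 err [ 0.0067 -0.0005  0.0071]
```

```bash
cat >> goal.py <<'E'
def tiltR(t,ang,yw=CY):
    M=Ro.from_euler('z',yw,degrees=True);s,c=np.sin(np.radians(t)),np.cos(np.radians(t))
    R=np.stack([[c,0,s],[0,-1,0],[s,0,-c]],1); return M*Ro.from_matrix(R)*Ro.from_euler('z',-ang,degrees=True)
def tcp2(ang,out,t,tip=TIP,yw=CY,du=0,dy=0):
    R=tiltR(t,ang,yw); S=c2w(SLOT+np.array([c35,0,s35])*du+np.array([0,dy,0])+out*np.array([-s35,0,c35]))
    return S-R.apply(tip),R
E
python3 - <<'E'
from goal import *
import fk
q00=cur()[2]["q"];np.set_printoptions(suppress=True)
for t in(20,23,26,29,32):
  for L in (.2915,.280):
    q=q00
    for ang,out in((7,.04),(7,.009),(7,0),(50,0),(95,0),(-83,0),(-173,0),(-130,0),(-85,0)):
      g,Rt=tcp2(ang,out,t,tip=np.array([0,-.0015,L]));x,c=fk.ik(g,Rt,q)
      print(t,L,ang,out,x.round(2),round(c,7)); q=x
E
```

```text
20 0.2915 7 0.04 [-0.54  0.15  2.23  0.29  0.45 -0.74] 0.0
20 0.2915 7 0.009 [-0.52  0.24  2.23  0.34  0.36 -0.77] 0.0
20 0.2915 7 0 [-0.51  0.27  2.22  0.35  0.34 -0.78] 0.0
20 0.2915 50 0 [-0.51  0.27  2.22  0.35  0.34 -1.53] 0.0
20 0.2915 95 0 [-0.51  0.27  2.22  0.35  0.34 -2.31] 0.0
20 0.2915 -83 0 [-0.51  0.27  2.23  0.36  0.34  0.79] 0.0
20 0.2915 -173 0 [-0.51  0.27  2.23  0.35  0.34  2.37] 0.0
20 0.2915 -130 0 [-0.51  0.27  2.23  0.35  0.34  1.62] 0.0
20 0.2915 -85 0 [-0.51  0.27  2.23  0.36  0.34  0.82] 0.0
20 0.28 7 0.04 [-0.54  0.18  2.24  0.31  0.41 -0.76] 0.0
20 0.28 7 0.009 [-0.52  0.27  2.23  0.37  0.33 -0.8 ] 0.0
20 0.28 7 0 [-0.51  0.3   2.23  0.39  0.3  -0.82] 0.0
20 0.28 50 0 [-0.51  0.3   2.23  0.39  0.31 -1.56] 0.0
20 0.28 95 0 [-0.5   0.3   2.23  0.38  0.31 -2.34] 0.0
20 0.28 -83 0 [-0.51  0.3   2.23  0.4   0.3   0.75] 0.0
20 0.28 -173 0 [-0.5   0.3   2.23  0.39  0.3   2.34] 0.0
20 0.28 -130 0 [-0.5   0.3   2.23  0.39  0.3   1.58] 0.0
20 0.28 -85 0 [-0.51  0.3   2.23  0.4   0.3   0.78] 0.0
23 0.2915 7 0.04 [-0.57  0.14  2.28  0.43  0.37 -0.9 ] 0.0
23 0.2915 7 0
[... 3469 characters left out ...]
65] 0.0014919
32 0.2915 -130 0 [-0.61  0.32  2.44  1.95  0.23 -0.08] 0.0018475
32 0.2915 -85 0 [-0.61  0.32  2.44  1.94  0.23 -0.86] 0.001989
32 0.28 7 0.04 [-0.65  0.21  2.44  1.43  0.23 -1.98] 0.0017446
32 0.28 7 0.009 [-0.62  0.33  2.44  1.99  0.23 -2.52] 0.0015286
32 0.28 7 0 [-0.61  0.36  2.44  2.13  0.25 -2.66] 0.0012643
32 0.28 50 0 [-0.6   0.36  2.44  2.16  0.25  2.85] 0.0009802
32 0.28 95 0 [-0.6   0.36  2.44  2.16  0.26  2.07] 0.0008779
32 0.28 -83 0 [-0.6   0.36  2.44  2.13  0.24 -1.07] 0.0018446
32 0.28 -173 0 [-0.6   0.36  2.44  2.15  0.25  0.48] 0.0013696
32 0.28 -130 0 [-0.6   0.36  2.44  2.14  0.24 -0.26] 0.0017105
32 0.28 -85 0 [-0.6   0.36  2.44  2.13  0.24 -1.04] 0.0018465
```

Emit:
{"name": "step_arm", "arguments": {"steps": [[1,0,0,0,0,0,1],[1,0,0,0,0,0,1],[1,0,0,0,0,0,1],[1,0,0,0,0,0,1],[1,0,0,0,0,0,1],[1,0,0,0,0,0,1],[1,0,0,0,0,0,1],[1,0,0,0,0,0,1],[1,0,0,0,0,0,1],[1,0,0,0,0,0,1]]}}

```text
time: 10.35
position: [0.36, -0.1995, 0.4505]
tool_rot: [-0.66, 0.728, -0.16, 0.091]
ft_force: [0.6, -0.5, -2.1]
grip_width: 0.0318
```

Emit:
{"name": "step_arm", "arguments": {"steps": [[1,0,0,0,0,0,1],[1,0,0,0,0,0,1],[1,0,0,0,0,0,1],[1,0,0,0,0,0,1],[1,0,0,0,0,0,1],[1,0,0,0,0,0,1],[1,0,0,0,0,0,1],[1,0,0,0,0,0,1],[1,0,0,0,0,0,1],[1,0,0,0,0,0,1]]}}

```text
time: 11.35
position: [0.36, -0.1995, 0.4505]
tool_rot: [-0.038, 0.982, -0.064, 0.173]
ft_force: [-0.1, 0.4, -1.5]
grip_width: 0.0316
```

```bash
python3 - <<'E'
from goal import *
import fk
p,R=st();q=cur()[2]["q"]
for t in(26,28,29,30,31):
  for out in(.06,.03,.009,0):
    g,Rt=tcp2(-173,out,t);x,c=fk.ik(g,Rt,q);print(t,out,g.round(4),x.round(2),round(c,6))
g,Rt=tcp2(-173,.06,29);to(p,R,g,Rt)
E
```

```text
t 11.35 p [ 0.36   -0.1995  0.4505] toolx yaw -174.12 z [ 0.344  -0.1131 -0.9321] q [-0.835  0.114  1.975  0.267  0.745  2.06 ] F [-0.14  0.38 -1.52] M [ 0.155  0.428 -0.009] w 0.0316
26 0.06 [ 0.297  -0.0453  0.3818] [-0.61  0.07  2.34  0.55  0.37  2.09] 0.0
26 0.03 [ 0.314  -0.0482  0.3573] [-0.58  0.18  2.34  0.73  0.27  1.93] 0.0
26 0.009 [ 0.3258 -0.0503  0.34  ] [-0.56  0.25  2.34  0.92  0.21  1.75] 0.0
26 0 [ 0.3309 -0.0511  0.3327] [-0.56  0.28  2.34  1.03  0.19  1.64] 0.0
28 0.06 [ 0.2881 -0.0438  0.3772] [-0.64  0.07  2.38  0.72  0.33  1.9 ] 0.0
28 0.03 [ 0.305  -0.0467  0.3526] [-0.61  0.18  2.38  1.01  0.24  1.63] 0.0
28 0.009 [ 0.3169 -0.0487  0.3354] [-0.58  0.26  2.38  1.32  0.2   1.33] 0.0
28 0 [ 0.322  -0.0496  0.3281] [-0.58  0.29  2.38  1.48  0.19  1.18] 0.0
29 0.06 [ 0.2837 -0.0431  0.3748] [-0.66  0.07  2.4   0.83  0.31  1.78] 0.0
29 0.03 [ 0.3006 -0.046   0.3502] [-0.62  0.19  2.4   1.19  0.23  1.44] 0.0
29 0.009 [ 0.3125 -0.048   0.333 ] [-0.6   0.26  2.4   1.54  0.2   1.1 ] 0.0
29 0 [ 0.3176 -0.0489  0.3256] [-0.59  0.3   2.4   1.7   0.2   0.95] 0.0
30 0.06 [ 0.2793 -0.0423  0.3723] [-0.67  0.08  2.42  0.95  0.3   1.65] 0.0
30 0.03 [ 0.2963 -0.0452  0.3477] [-0.63  0.19  2.42  1.37  0.23  1.24] 0.0
30 0.009 [ 0.3081 -0.0472  0.3305] [-0.61  0.27  2.42  1.74  0.22  0.89] 0.0
30 0 [ 0.3132 -0.0481  0.3231] [-0.6   0.31  2.42  1.89  0.22  0.74] 0.0
31 0.06 [ 0.275  -0.0416  0.3697] [-0.69  0.08  2.44  1.08  0.29  1.51] 0.0
31 0.03 [ 0.2919 -0.0445  0.3451] [-0.64  0.2   2.44  1.5   0.23  1.11] 6.4e-05
31 0.009 [ 0.3038 -0.0465  0.3279] [-0.62  0.28  2.44  1.87  0.23  0.76] 6.9e-05
31 0 [ 0.3089 -0.0474  0.3205] [-0.61  0.32  2.44  2.02  0.24  0.61] 4e-05
 shift units (cur tool axes) [3.271 6.769 1.064] turn units [-0.189 -1.053  0.986] | shift in goal axes [4.297 6.223 0.678]
```

Emit:
{"name": "step_arm", "arguments": {"steps": [[1,0,0,0,-0.09,-0.53,0.49],[1,0,0,0,-0.1,-0.52,0.49],[1,0.54,0.78,0.08,0,0,0],[1,0.54,0.78,0.08,0,0,0],[1,0.54,0.78,0.08,0,0,0],[1,0.54,0.78,0.08,0,0,0],[1,0.54,0.78,0.08,0,0,0],[1,0.54,0.78,0.08,0,0,0],[1,0.54,0.78,0.08,0,0,0],[1,0.54,0.78,0.08,0,0,0]]}}

```text
time: 12.35
position: [0.2815, -0.0427, 0.375]
tool_rot: [0.02, 0.968, -0.037, 0.248]
ft_force: [1.2, 0.7, -1.6]
grip_width: 0.0318
```

```bash
python3 - <<'E'
from goal import *
import fk
p,R=st()
g,Rt=tcp2(-173,.06,29);to(p,R,g,Rt)
grab("e")
crop("e","side",230,150,110,110,6,"pics/e_c.png")
crop("e","top",260,180,110,90,6,"pics/e_t.png")
E
```

```text
t 12.35 p [ 0.2815 -0.0427  0.375 ] toolx yaw 178.74 z [ 0.4784 -0.0819 -0.8743] q [-0.661  0.071  2.401  0.836  0.314  1.763] F [ 1.24  0.65 -1.62] M [0.154 0.507 0.056] w 0.0318
 shift units (cur tool axes) [-0.072 -0.01   0.049] turn units [-0.002  0.004  0.049] | shift in goal axes [-0.072 -0.01   0.049]
```

View pics/e_c.png

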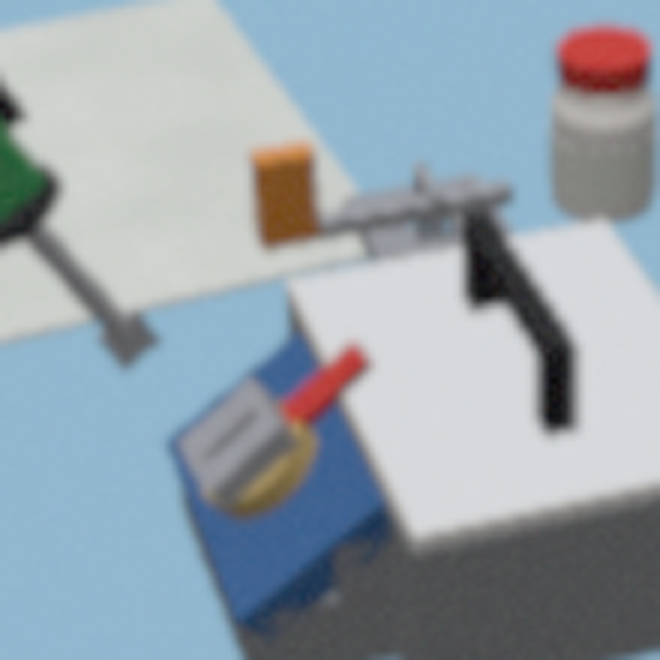

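View pics/e_t.png

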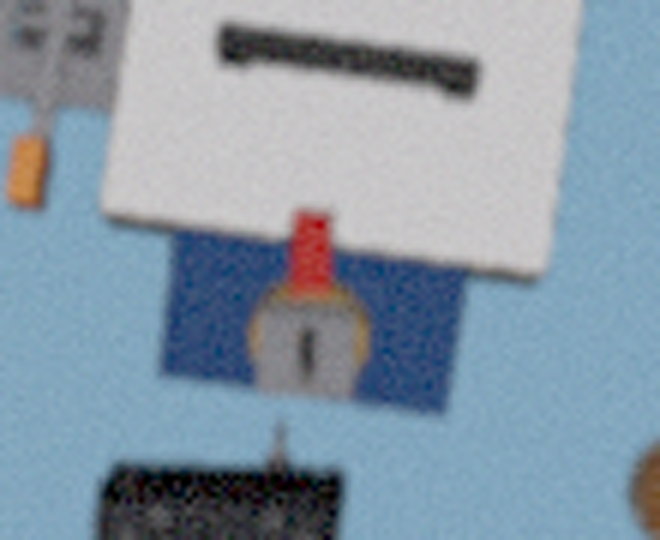

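```bash
python3 - <<'E'
from goal import *
p,R=cur()[:2]
for tip in ([0,0,.2915],[0,-.0015,.2915],[0,-.003,.2915]):
    X=p+R.apply(tip);print(tip,X.round(4),"side",proj("side",[X]).round(1)*1,"crop",((proj("side",[X])-[230,150])*6+2.5).round(0),"top crop",((proj("top",[X])-[260,180])*6+2.5).round(0))
c=[p+R.apply([x,y*1e0,.2915]) for x in(-.009,.009) for y in(-.003,0)]
print(((proj("side",c)-[230,150])*6+2.5).round(0))
sh=[p+R.apply([0,y,.25]) for y in(-.003,-.0015,0)]
print("shaft",((proj("side",sh)-[230,150])*6+2.5).round(0))
# slot pred
X=c2w(SLOT+.009*np.array([-s35,0,c35]));print("slot",((proj("side",[X])-[230,150])*6+2.5).round(0),((proj("top",[X])-[260,180])*6+2.5).round(0))
pp,d=load("e","side");L=R.inv().apply((world("side",d)-p).reshape(-1,3)).reshape(400,640,3)*1000
g=(np.abs(L[...,0])<25)&(np.abs(L[...,1])<30)&(d>0)
for lo,hi in((214,240),(240,268),(275,288)):
    m=g&(L[...,2]>lo)&(L[...,2]<hi)
    print(lo,m.sum(),"x",np.percentile(L[m][:,0],[3,50,97]).round(1),"y",np.percentile(L[m][:,1],[3,50,97]).round(1))
m=g&(L[...,2]>268);print(L[m][:,2].max())
crop("e","side",240,190,40,50,14,"pics/e_c2.png")
E
```

```text
[0, 0, 0.2915] [ 0.4178 -0.0625  0.1181] side [[250.9 208.6]] crop [[128. 354.]] top crop [[280. 437.]]
[0, -0.0015, 0.2915] [ 0.4177 -0.064   0.1182] side [[251.1 208.9]] crop [[129. 356.]] top crop [[284. 437.]]
[0, -0.003, 0.2915] [ 0.4177 -0.0655  0.1183] side [[251.3 209.2]] crop [[131. 358.]] top crop [[288. 437.]]
[[150. 343.]
 [147. 339.]
 [111. 373.]
 [109. 370.]]
shaft [[ 66. 285.]
 [ 65. 283.]
 [ 64. 281.]]
slot [[232. 431.]] [[308. 351.]]
214 39 x [-9.2 -4.9 -0.4] y [-12.   -9.2  -6.8]
240 51 x [-9.6 -5.5 -0.6] y [-12.1  -9.9  -6.1]
275 41 x [-13.7  -5.9   3.4] y [-9.7 -7.6 -5.5]
373.1540007119715
```

View pics/e_c2.png

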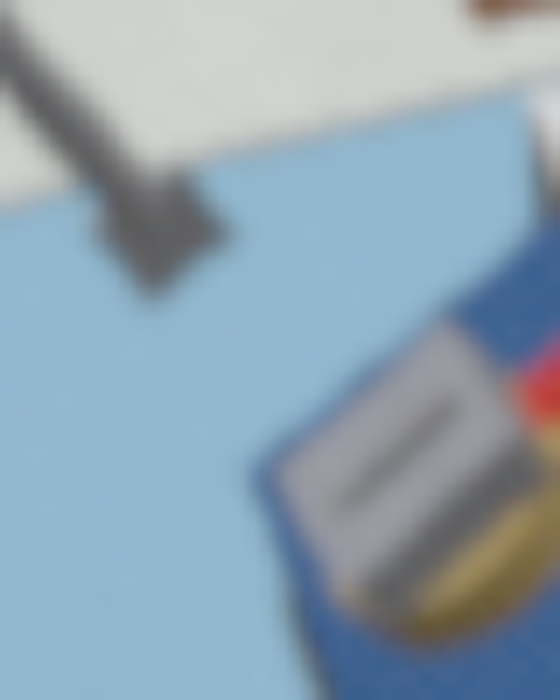

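```bash
python3 - <<'E'
from goal import *
p,R=st();g,Rt=tcp2(-173,.06,29);to(p,R,g,Rt)
pp,d=load("e","side");L=R.inv().apply((world("side",d)-p).reshape(-1,3)).reshape(400,640,3)*1000
g=(np.abs(L[...,0])<25)&(np.abs(L[...,1])<30)&(d>0);P=pp.astype(int)
for lo,hi in((150,175),(175,200),(214,240),(240,268),(275,288)):
    m=g&(L[...,2]>lo)&(L[...,2]<hi)&((lo>210)|(P[...,1]>1.3*P[...,0]))
    if m.sum(): print(lo,m.sum(),"x",np.percentile(L[m][:,0],[3,50,97]).round(1),"y",np.percentile(L[m][:,1],[3,50,97]).round(1))
E
```

```text
t 12.45 p [ 0.2796 -0.0405  0.3738] toolx yaw 178.75 z [ 0.474  -0.0753 -0.8773] q [-0.66   0.072  2.405  0.834  0.318  1.765] F [-0.61  0.1  -2.07] M [0.22  0.557 0.008] w 0.0316
 shift units (cur tool axes) [-0.161 -0.095  0.051] turn units [ 0.045 -0.034  0.053] | shift in goal axes [-0.161 -0.094  0.053]
150 217 x [-22.2  -4.3  13.7] y [-18.3 -15.4 -11.9]
175 169 x [-19.1  -4.9   9.7] y [-18.7 -16.3 -12.2]
214 39 x [-9.2 -4.9 -0.4] y [-12.   -9.2  -6.8]
240 51 x [-9.6 -5.5 -0.6] y [-12.1  -9.9  -6.1]
275 41 x [-13.7  -5.9   3.4] y [-9.7 -7.6 -5.5]
```

View pics/e_side.png

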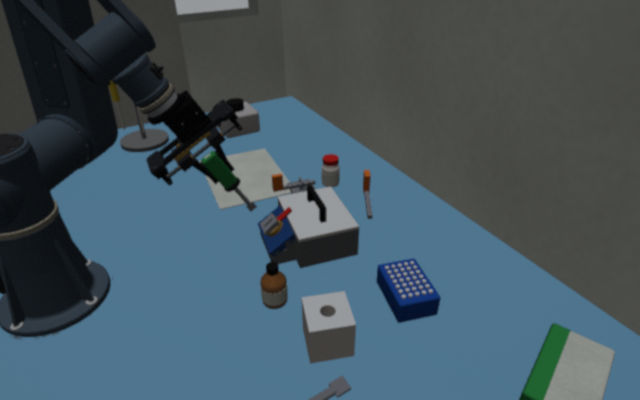

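Emit:
{"name": "step_arm", "arguments": {"steps": [[1,0,0,0,0,0,0],[1,0,0,0,0,0,0],[1,0,0,0,0,0,0],[1,0,0,0,0,0,0],[1,0,0,0,0,0,0],[1,0,0,0,0,0,0],[1,0,0,0,0,0,0],[1,0,0,0,0,0,0],[1,0,0,0,0,0,0],[1,0,0,0,0,0,0]]}}

```text
time: 13.45
position: [0.2819, -0.0431, 0.3753]
tool_rot: [0.019, 0.968, -0.037, 0.248]
ft_force: [-0.1, -1.0, -1.9]
grip_width: 0.0315
```

```bash
cat > tipm.py <<'E'
from goal import *
def meas(tag,p,R):
  for n in("side","top"):
    pp,d=load(tag,n);L=R.inv().apply((world(n,d)-p).reshape(-1,3)).reshape(400,640,3)*1000;P=pp.astype(int)
    g=(np.abs(L[...,0])<28)&(np.abs(L[...,1])<30)&(d>0)
    for lo,hi in((150,175),(175,200),(214,240),(240,268),(276,288)):
      m=g&(L[...,2]>lo)&(L[...,2]<hi)&((lo>210)|(P[...,1]>1.3*P[...,0]))
      if m.sum(): print(n,lo,m.sum(),"x",np.percentile(L[m][:,0],[3,50,97]).round(1),"y",np.percentile(L[m][:,1],[3,50,97]).round(1))
if __name__=="__main__":
  import sys
  p,R=st(); grab(sys.argv[1]); p2,R2=st(); meas(sys.argv[1],p,R)
E
python3 tipm.py f
```

```text
t 13.45 p [ 0.2819 -0.0431  0.3753] toolx yaw 178.74 z [ 0.4788 -0.0814 -0.8742] q [-0.662  0.071  2.399  0.833  0.316  1.765] F [-0.11 -1.03 -1.86] M [ 0.17   0.589 -0.007] w 0.0315
t 13.55 p [ 0.2819 -0.0431  0.3753] toolx yaw 178.74 z [ 0.4787 -0.0814 -0.8742] q [-0.662  0.071  2.399  0.833  0.316  1.765] F [-0.56  0.16 -1.93] M [ 0.141  0.56  -0.037] w 0.0316
side 150 217 x [-19.6  -1.9  16.5] y [-15.7 -12.   -7.7]
side 175 176 x [-16.6  -1.3  13. ] y [-15.2 -12.4  -9.1]
side 214 38 x [-6.2 -1.7  2.8] y [-9.7 -6.4 -2.4]
side 240 51 x [-6.  -1.7  3. ] y [-9.5 -6.1 -2.6]
side 276 35 x [-9.6 -1.8  7.3] y [-5.8 -3.3 -1.2]
top 240 1 x [-5.1 -5.1 -5.1] y [-1.7 -1.7 -1.7]
top 276 5 x [-10.7  -9.2  -5.4] y [-2.9 -0.9 -0.6]
```

```bash
python3 - <<'E'
from goal import *
from m2 import onplane
for tag in "aef":
 for n,b in(("top",(308,314,233,244)),("side",(263,275,216,229))):
  p,_=load(tag,n);g=p.astype(float).sum(2);x0,x1,y0,y1=b
  s=g[y0:y1,x0:x1];med=np.median(s);w=np.clip(med*.88-s,0,None)
  if n=="side":
     v,u=np.mgrid[y0:y1,x0:x1]; w[np.abs((v-221.9)+(u-268.3)*.86)>3]=0
  else: v,u=np.mgrid[y0:y1,x0:x1]
  X=onplane(n,u.astype(float),v.astype(float),.1278)*1000
  W=w.sum();m=(X*w[...,None]).sum((0,1))/W; uv=((u*w).sum()/W,(v*w).sum()/W)
  q=(X-m)[w>0];ev=np.linalg.eigh(np.cov(q.T,aweights=w[w>0]));a=ev[1][:,1]
  print(tag,n,np.round(uv,2),m.round(2),"ang",np.degrees(np.arctan(a[1]/a[0])).round(1),(w>0).sum())
E
```

```text
a top [310.63 238.17] [-46.62   2.5 ] ang 6.4 20
a side [268.57 221.57] [-45.87   0.87] ang 6.5 17
e top [310.72 238.05] [-46.25   2.33] ang 5.7 23
e side [268.37 221.75] [-46.49   0.84] ang 5.7 17
f top [310.72 238.14] [-46.5    2.31] ang 6.8 24
f side [268.44 221.7 ] [-46.28   0.82] ang 5.9 17
```

```bash
python3 - <<'E'
from goal import *
p,R=st()
for out in(.014,.0):
    g,Rt=tcp2(-173.5,out,29,dy=-.0003,du=-.0008);to(p,R,g,Rt,out)
E
```

```text
t 13.55 p [ 0.2819 -0.0431  0.3753] toolx yaw 178.74 z [ 0.4787 -0.0814 -0.8742] q [-0.662  0.071  2.399  0.833  0.316  1.765] F [-0.56  0.16 -1.93] M [ 0.141  0.56  -0.037] w 0.0316
0.014 shift units (cur tool axes) [-0.208 -0.026  1.886] turn units [0.002 0.007 0.111] | shift in goal axes [-0.21  -0.022  1.886]
0.0 shift units (cur tool axes) [-0.265 -0.033  2.443] turn units [0.002 0.007 0.111] | shift in goal axes [-0.268 -0.028  2.442]
```

Emit:
{"name": "step_arm", "arguments": {"steps": [[1,-0.1,-0.01,0.4,0,0,0.11],[1,-0.11,-0.01,0.5,0,0,0],[1,0,0,0.5,0,0,0],[1,0,0,0.3,0,0,0],[1,0,0,0.18,0,0,0],[1,0,0,0,0,0,0],[1,0,0,0,0,0,0],[1,0,0,0,0,0,0],[1,0,0,0,0,0,0],[1,0,0,0,0,0,0]]}}

```text
time: 14.55
position: [0.3089, -0.0476, 0.337]
tool_rot: [0.027, 0.968, -0.035, 0.249]
ft_force: [-0.1, 0.1, -2.2]
grip_width: 0.032
```

```bash
python3 tipm.py g; python3 - <<'E'
from goal import *
p,R=st()
for out in(.014,.0):
    g,Rt=tcp2(-173.5,out,29,dy=-.0003,du=-.0008);to(p,R,g,Rt,out)
crop("g","side",240,190,50,50,12,"pics/g_c.png")
crop("g","top",290,215,50,50,12,"pics/g_t.png")
E
```

```text
t 14.55 p [ 0.3089 -0.0476  0.337 ] toolx yaw 177.74 z [ 0.4793 -0.0819 -0.8738] q [-0.604  0.248  2.406  1.474  0.207  1.17 ] F [-0.06  0.1  -2.21] M [0.147 0.607 0.041] w 0.032
t 14.65 p [ 0.3089 -0.0476  0.3369] toolx yaw 177.74 z [ 0.4791 -0.0818 -0.8739] q [-0.604  0.248  2.406  1.474  0.207  1.17 ] F [ 0.78 -0.07 -2.45] M [0.188 0.469 0.001] w 0.0318
side 150 199 x [-18.8  -0.4  17.3] y [-15.3 -12.3  -8.2]
side 175 159 x [-16.   -1.5  13.1] y [-15.8 -12.6  -9.8]
side 214 30 x [-6.  -2.2  2.3] y [-8.5 -5.5 -2.4]
side 240 46 x [-6.1 -1.7  2.9] y [-8.4 -6.2 -2.1]
side 276 34 x [-10.2  -2.2   6.5] y [-5.5 -3.1 -1.4]
top 276 4 x [-10.1  -9.1  -6.4] y [-3.2 -2.8 -0.6]
t 14.65 p [ 0.3089 -0.0476  0.3369] toolx yaw 177.74 z [ 0.4791 -0.0818 -0.8739] q [-0.604  0.248  2.406  1.474  0.207  1.17 ] F [ 0.78 -0.07 -2.45] M [0.188 0.469 0.001] w 0.0318
0.014 shift units (cur tool axes) [ 0.004 -0.002  0.012] turn units [-0.     0.01   0.001] | shift in goal axes [ 0.004 -0.002  0.012]
0.0 shift units (cur tool axes) [-0.053 -0.009  0.569] turn units [-0.     0.01   0.001] | shift in goal axes [-0.054 -0.009  0.569]
```

View pics/g_c.png

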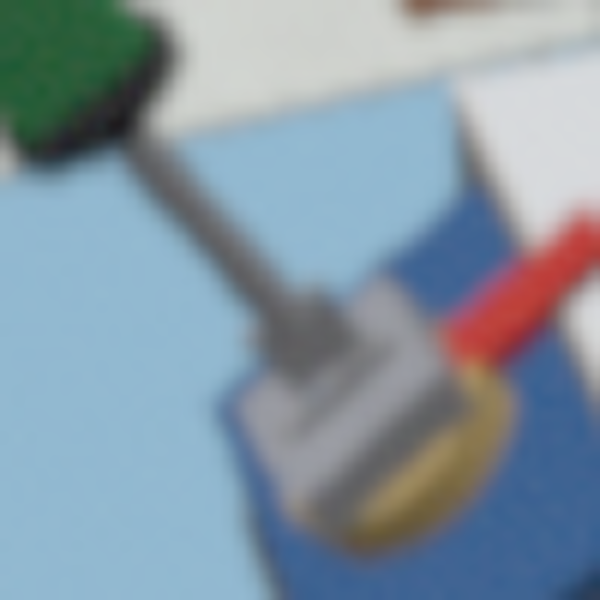

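View pics/g_t.png

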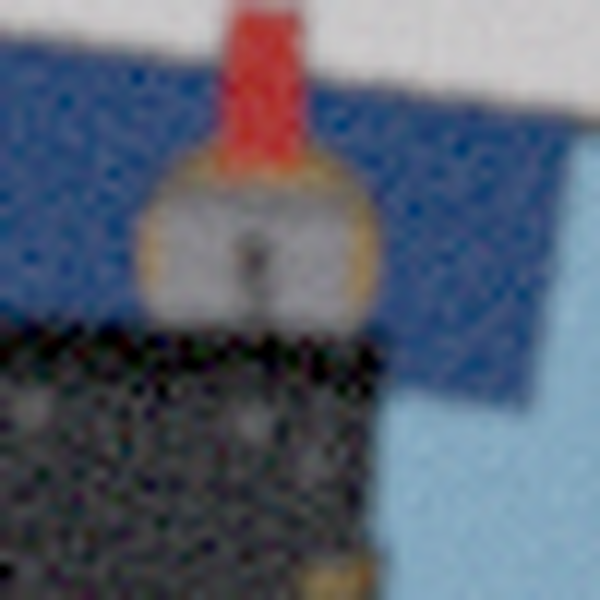

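Emit:
{"name": "step_arm", "arguments": {"steps": [[1,-0.01,0,0.1,0,0,0],[1,-0.01,0,0.1,0,0,0],[1,-0.01,0,0.1,0,0,0],[1,-0.01,0,0.05,0,0,0],[1,0,0,0,0,0,0],[1,0,0,0,0,0,0],[1,0,0,0,0,0,0],[1,0,0,0,0,0,0],[1,0,0,0,0,0,0],[1,0,0,0,0,0,0]]}}

```text
time: 15.65
position: [0.314, -0.0484, 0.3297]
tool_rot: [0.027, 0.968, -0.035, 0.248]
ft_force: [-0.4, -0.1, -2.2]
grip_width: 0.0317
```

```bash
python3 - <<'E'
from goal import *
p,R=st()
g,Rt=tcp2(-173.5,0,29,dy=-.0003,du=-.0008);to(p,R,g,Rt)
E
```

```text
t 15.65 p [ 0.314  -0.0484  0.3297] toolx yaw 177.73 z [ 0.4788 -0.0816 -0.8741] q [-0.594  0.28   2.405  1.63   0.202  1.02 ] F [-0.4  -0.07 -2.19] M [ 0.121  0.554 -0.016] w 0.0317
 shift units (cur tool axes) [-0.015 -0.009  0.215] turn units [0.001 0.008 0.001] | shift in goal axes [-0.015 -0.009  0.215]
```

Emit:
{"name": "step_arm", "arguments": {"steps": [[1,-0.01,0,0.05,0,0,0],[1,-0.01,0,0.05,0,0,0],[1,0,0,0.05,0,0,0],[1,0,0,0.03,0,0,0],[1,0,0,0,0,0,0],[1,0,0,0,0,0,0],[1,0,0,0,0,0,0],[1,0,0,0,0,0,0],[1,0,0,0,0,0,0],[1,0,0,0,0,0,0]]}}

```text
time: 16.65
position: [0.3166, -0.0487, 0.3259]
tool_rot: [0.027, 0.968, -0.035, 0.248]
ft_force: [-0.2, -0.0, -0.3]
grip_width: 0.0319
```

```bash
python3 tipm.py i; python3 - <<'E'
from goal import *
p,R=st()
g,Rt=tcp2(-173.5,0,29,dy=-.0003,du=-.0008);to(p,R,g,Rt)
crop("i","side",240,190,50,50,12,"pics/i_c.png")
E
```

```text
t 16.65 p [ 0.3166 -0.0487  0.3259] toolx yaw 177.74 z [ 0.4788 -0.0815 -0.8741] q [-0.589  0.296  2.404  1.709  0.202  0.944] F [-0.15 -0.   -0.26] M [ 0.103  0.547 -0.047] w 0.0319
t 16.75 p [ 0.3166 -0.0487  0.3259] toolx yaw 177.73 z [ 0.4788 -0.0815 -0.8742] q [-0.589  0.296  2.404  1.709  0.202  0.944] F [-0.15 -0.25 -0.61] M [0.123 0.511 0.   ] w 0.0317
side 150 192 x [-19.3  -1.2  16.7] y [-15.  -12.3  -8.4]
side 175 148 x [-16.3  -1.8  12.7] y [-15.6 -12.8  -9.1]
side 214 33 x [-6.6 -2.   3. ] y [-8.5 -6.  -1.5]
side 240 47 x [-6.1 -1.9  2.8] y [-9.1 -6.  -1.9]
side 276 172 x [-17.3   0.1  19.4] y [-21.6  -8.1  15.2]
top 276 101 x [-17.9 -10.8  -2.2] y [-18.3   0.4  17.2]
t 16.75 p [ 0.3166 -0.0487  0.3259] toolx yaw 177.73 z [ 0.4788 -0.0815 -0.8742] q [-0.589  0.296  2.404  1.709  0.202  0.944] F [-0.15 -0.25 -0.61] M [0.123 0.511 0.   ] w 0.0317
 shift units (cur tool axes) [ 0.005 -0.009  0.033] turn units [0.002 0.007 0.001] | shift in goal axes [ 0.005 -0.009  0.033]
```

View pics/i_c.png

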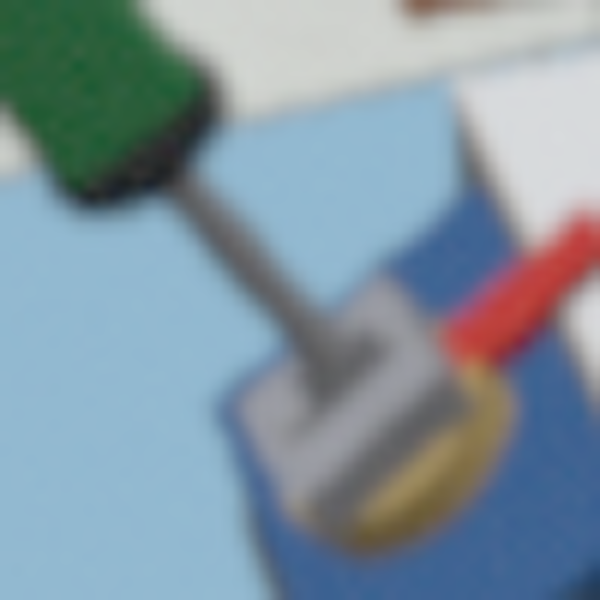

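Emit:
{"name": "step_arm", "arguments": {"steps": [[1,0,0,0,0,0,-0.5],[1,0,0,0,0,0,-0.5],[1,0,0,0,0,0,-0.5],[1,0,0,0,0,0,-0.5],[1,0,0,0,0,0,-0.5],[1,0,0,0,0,0,-0.5],[1,0,0,0,0,0,-0.5],[1,0,0,0,0,0,-0.5],[1,0,0,0,0,0,-0.5],[1,0,0,0,0,0,-0.5]]}}

```text
time: 17.75
position: [0.3158, -0.048, 0.3255]
tool_rot: [-0.307, 0.918, -0.117, 0.221]
ft_force: [0.4, 1.8, -4.4]
grip_width: 0.0319
```

```bash
python3 - <<'E'
from goal import *
grab("j",("side",));p,R=st()
for a in(-133.5,-80): g,Rt=tcp2(a,0,29,dy=-.0003,du=-.0008);to(p,R,g,Rt)
crop("j","side",240,190,50,50,12,"pics/j_c.png")
E
```

```text
t 17.8 p [ 0.3158 -0.048   0.3255] toolx yaw -139.13 z [ 0.4772 -0.0794 -0.8752] q [-0.589  0.297  2.406  1.709  0.202  0.242] F [-1.88  2.96 -3.09] M [0.698 0.997 0.094] w 0.0319
 shift units (cur tool axes) [ 0.038 -0.036  0.037] turn units [0.017 0.005 0.032] | shift in goal axes [ 0.038 -0.036  0.037]
 shift units (cur tool axes) [ 0.087 -0.06   0.037] turn units [ 0.013  0.012 -6.656] | shift in goal axes [0.1   0.034 0.037]
```

View pics/j_c.png

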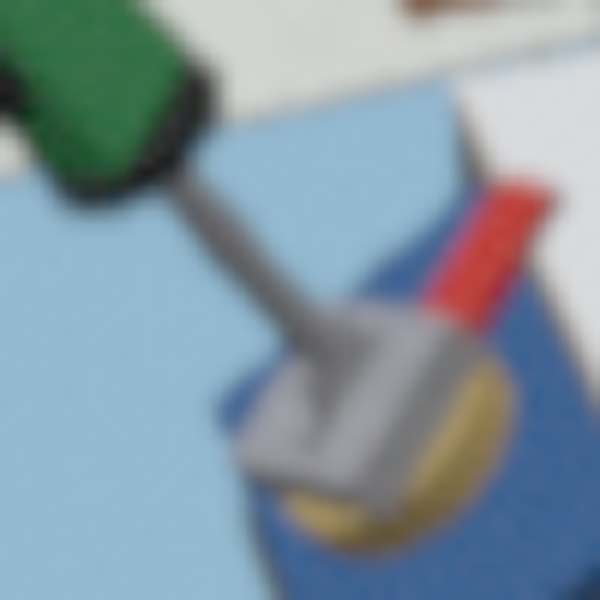

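Emit:
{"name": "step_arm", "arguments": {"steps": [[1,0,0,0,0,0,-0.5],[1,0,0,0,0,0,-0.6],[1,0,0,0,0,0,-0.6],[1,0,0,0,0,0,-0.6],[1,0,0,0,0,0,-0.6],[1,0,0,0,0,0,-0.6],[1,0,0,0,0,0,-0.6],[1,0,0,0,0,0,-0.6],[1,0,0,0,0,0,-0.6],[1,0,0,0,0,0,-0.5]]}}

```text
time: 18.8
position: [0.3148, -0.0476, 0.3253]
tool_rot: [-0.644, 0.724, -0.194, 0.156]
ft_force: [-4.6, 2.1, -0.9]
grip_width: 0.0317
```

```bash
python3 - <<'E'
from goal import *
grab("k");p,R=st()
for a in(-80,): g,Rt=tcp2(a,0,29,dy=-.0003,du=-.0008);to(p,R,g,Rt)
crop("k","side",240,190,50,50,12,"pics/k_c.png")
crop("k","top",280,205,70,50,9,"pics/k_t.png")
E
```

```text
t 18.9 p [ 0.3149 -0.0476  0.3253] toolx yaw -97.19 z [ 0.4747 -0.08   -0.8765] q [-0.589  0.297  2.408  1.708  0.2   -0.563] F [-5.31  1.28 -2.04] M [0.656 1.852 0.143] w 0.0319
 shift units (cur tool axes) [ 0.112 -0.018  0.047] turn units [ 0.027  0.011 -0.896] | shift in goal axes [ 0.114 -0.004  0.048]
```

View pics/k_c.png

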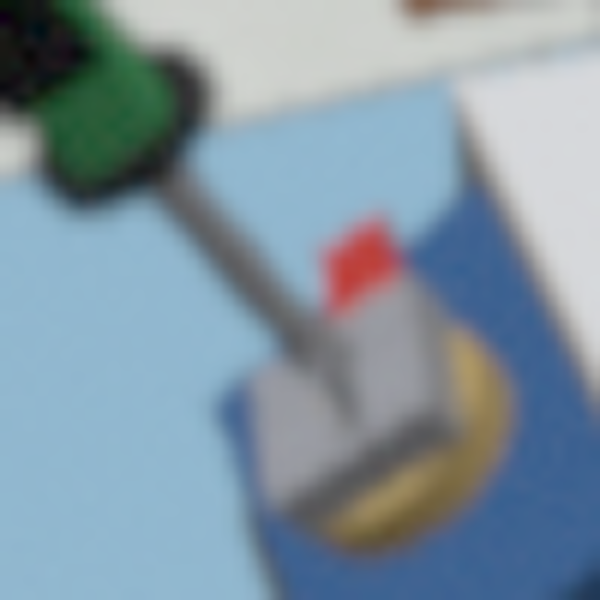

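View pics/k_t.png

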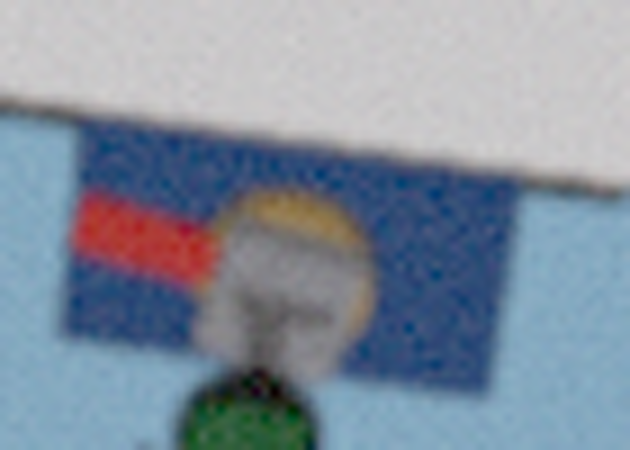

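```bash
cat > tong.py <<'E'
import sys
from goal import *
from m2 import onplane
tag=sys.argv[1];p,d=load(tag,"top");P=p.astype(int)
m=box(280,345,205,250)&(P[...,0]>2*P[...,2])&(P[...,0]>1.8*P[...,1])&(P[...,0]>60)
v,u=np.nonzero(m);X=onplane("top",u*1.,v*1.,.116)*1000;c=X.mean(0)
ax=np.array([-46.8,2.0]);r=cv2.minAreaRect(X.astype(np.float32))
print("centroid angle",np.degrees(np.arctan2(c[1]-ax[1],c[0]-ax[0])).round(1),"rect",np.round(r[1],1),round(r[2],1))
E
python3 tong.py a; python3 tong.py k
```

```text
centroid angle 6.5 rect [36.4 14.4] 6.8
centroid angle 81.5 rect [38.  17.1] 80.1
```

Emit:
{"name": "step_arm", "arguments": {"steps": [[1,0,0,0,0,0,-0.4],[1,0,0,0,0,0,-0.35],[1,0,0,0,0,0,0],[1,0,0,0,0,0,0],[1,0,0,0,0,0,0],[1,0,0,0,0,0,0.2],[1,0,0,0,0,0,0.2],[1,0,0,0,0,0,0.2],[1,0,0,0,0,0,0],[1,0,0,0,0,0,0]]}}

```text
time: 19.9
position: [0.3149, -0.0476, 0.3253]
tool_rot: [-0.65, 0.718, -0.195, 0.154]
ft_force: [-5.5, 2.4, -1.2]
grip_width: 0.0317
```

```bash
python3 - <<'E'
from goal import *
grab("l",("top",));p,R=st()
for a in(-84,): g,Rt=tcp2(a,.06,29,dy=-.0003,du=-.0008);to(p,R,g,Rt)
E
python3 tong.py l
```

```text
t 19.95 p [ 0.3149 -0.0476  0.3253] toolx yaw -96.16 z [ 0.4749 -0.0798 -0.8764] q [-0.589  0.297  2.408  1.708  0.201 -0.583] F [-5.44  1.24 -2.37] M [0.645 1.803 0.194] w 0.0316
 shift units (cur tool axes) [ 0.089  0.245 -2.338] turn units [ 0.026  0.012 -0.251] | shift in goal axes [ 0.084  0.239 -2.339]
centroid angle 87.6 rect [37.6 17.3] 86.5
```

Emit:
{"name": "step_arm", "arguments": {"steps": [[1,0.01,0.02,-0.15,0,0,0],[1,0.01,0.02,-0.15,0,0,0],[1,0.01,0.03,-0.25,0,0,0],[1,0.01,0.04,-0.35,0,0,0],[1,0.01,0.04,-0.5,0,0,0],[1,0.02,0.05,-0.5,0,0,0],[1,0.02,0.05,-0.44,0,0,0],[1,0,0,0,0,0,0],[1,0,0,0,0,0,0],[1,0,0,0,0,0,0]]}}

```text
time: 20.95
position: [0.2833, -0.0459, 0.374]
tool_rot: [-0.65, 0.717, -0.197, 0.155]
ft_force: [1.3, -0.2, -2.1]
grip_width: 0.0318
```

```bash
python3 - <<'E'
from goal import *
import fk
grab("m");p,R=st();q=cur()[2]["q"]
H=np.array([.4348,-.373,0])
for yw in(-29.8,150.2,60,-120):
    Rt=down(yw); g=H+[0,0,.430]-Rt.apply([0,-.0015,0]); x,c=fk.ik(g,Rt,q);print(yw,g.round(4),x.round(2),round(c,6)); to(p,R,g,Rt)
# via
crop("m","side",230,180,70,60,9,"pics/m_c.png")
E
python3 tong.py m
```

```text
t 21.05 p [ 0.2832 -0.0458  0.3738] toolx yaw -96.11 z [ 0.4782 -0.0807 -0.8745] q [-0.669  0.079  2.398  0.852  0.315  0.228] F [ 0.54  0.04 -1.68] M [ 0.037  0.678 -0.022] w 0.0322
-29.8 [ 0.4341 -0.3743  0.43  ] [-0.91  0.43  1.54 -0.    1.18 -0.39] 0.0
 shift units (cur tool axes) [12.49 -7.36  1.98] turn units [-3.064 -2.298 -8.042] | shift in goal axes [11.766  8.403 -2.248]
150.2 [ 0.4355 -0.3717  0.43  ] [-0.9   0.43  1.54  0.    1.18  2.76] 0.0
 shift units (cur tool axes) [12.38  -7.404  2.   ] turn units [-2.574  3.432 13.921] | shift in goal axes [-11.766  -8.283  -2.248]
60 [ 0.4361 -0.3737  0.43  ] [-0.9   0.43  1.53  0.    1.18 -1.95] 0.0
 shift units (cur tool axes) [12.459 -7.43   2.017] turn units [ -0.716  -4.951 -18.9  ] | shift in goal axes [-8.301 11.855 -2.248]
-120 [ 0.4335 -0.3723  0.43  ] [-0.91  0.43  1.54  0.    1.17  1.19] 0.0
 shift units (cur tool axes) [12.411 -7.334  1.962] turn units [-3.616  0.523  2.982] | shift in goal axes [  8.301 -11.735  -2.248]
centroid angle 87.2 rect [37.2 17.5] 85.0
```

View pics/m_c.png

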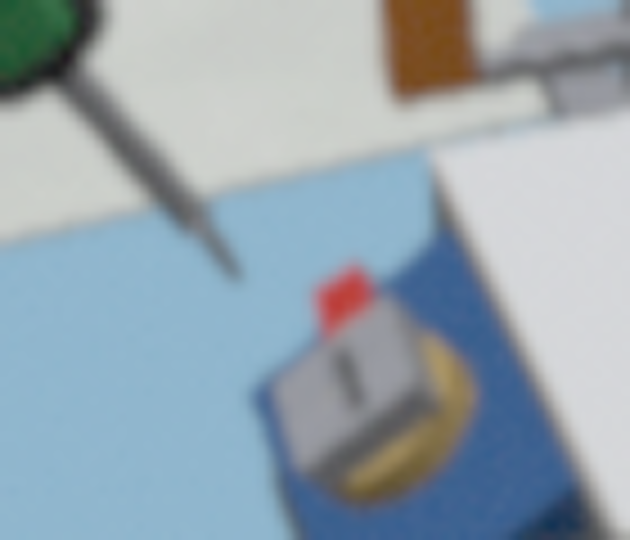

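```bash
python3 - <<'E'
from goal import *
p,R=st()
via=np.array([.36,-.2,.45]);to(p,R,via,R)
Rt=down(-120);to(via,R,via,Rt)
g=np.array([.4348,-.373,.43])-Rt.apply([0,-.0015,0]);to(via,Rt,g,Rt);print(g)
E
```

```text
t 21.05 p [ 0.2832 -0.0458  0.3738] toolx yaw -96.11 z [ 0.4782 -0.0807 -0.8745] q [-0.669  0.079  2.398  0.852  0.315  0.228] F [ 0.54  0.04 -1.68] M [ 0.037  0.678 -0.022] w 0.0322
 shift units (cur tool axes) [ 5.903 -4.628 -0.699] turn units [0. 0. 0.] | shift in goal axes [ 5.903 -4.628 -0.699]
 shift units (cur tool axes) [0. 0. 0.] turn units [-3.616  0.523  2.982] | shift in goal axes [0. 0. 0.]
 shift units (cur tool axes) [ 4.497 -5.991  0.8  ] turn units [0. 0. 0.] | shift in goal axes [ 4.497 -5.991  0.8  ]
[ 0.43350096 -0.37225     0.43      ]
```

Emit:
{"name": "step_arm", "arguments": {"steps": [[1,0.84,-0.66,-0.1,0,0,0],[1,0.84,-0.66,-0.1,0,0,0],[1,0.84,-0.66,-0.1,0,0,0],[1,0.84,-0.66,-0.1,0,0,0],[1,0.84,-0.66,-0.1,0,0,0],[1,0.84,-0.66,-0.1,0,0,0],[1,0.86,-0.67,-0.1,0,0,0],[1,0,0,0,-0.72,0.1,0.6],[1,0,0,0,-0.72,0.1,0.6],[1,0,0,0,-0.72,0.1,0.6]]}}

```text
time: 22.05
position: [0.3599, -0.1998, 0.4498]
tool_rot: [-0.568, 0.817, -0.08, 0.065]
ft_force: [0.6, 0.6, -3.0]
grip_width: 0.032
```

Emit:
{"name": "step_arm", "arguments": {"steps": [[1,0,0,0,-0.72,0.11,0.59],[1,0,0,0,-0.73,0.11,0.59],[1,0.64,-0.85,0.05,0,0,0],[1,0.64,-0.85,0.05,0,0,0],[1,0.64,-0.85,0.05,0,0,0],[1,0.64,-0.85,0.05,0,0,0],[1,0.64,-0.85,0.05,0,0,0],[1,0.64,-0.85,0.05,0,0,0],[1,0.65,-0.88,0.05,0,0,0],[1,0,0,0,0,0,0]]}}

```text
time: 23.05
position: [0.4357, -0.3744, 0.4411]
tool_rot: [-0.502, 0.865, -0.003, 0.003]
ft_force: [0.2, 1.1, -2.0]
grip_width: 0.032
```

Emit:
{"name": "step_arm", "arguments": {"steps": [[1,0,0,0,0,0,0],[1,0,0,0,0,0,0],[1,0,0,0,0,0,0],[1,0,0,0,0,0,0],[1,0,0,0,0,0,0],[1,0,0,0,0,0,0],[1,0,0,0,0,0,0],[1,0,0,0,0,0,0],[1,0,0,0,0,0,0],[1,0,0,0,0,0,0]]}}

```text
time: 24.05
position: [0.4343, -0.3712, 0.4425]
tool_rot: [-0.503, 0.864, -0.002, 0.002]
ft_force: [-0.9, -0.1, -2.0]
grip_width: 0.0317
```

```bash
python3 tipm.py n; python3 - <<'E'
from goal import *
p,R=st()
Rt=down(-120);g=np.array([.4348,-.373,.2965])-Rt.apply([0,-.0015,0]);to(p,R,g,Rt)
crop("n","side",260,170,130,190,3,"pics/n_c.png")
E
```

```text
t 24.05 p [ 0.4343 -0.3712  0.4425] toolx yaw -119.64 z [ 0.0066 -0.0017 -1.    ] q [-0.904  0.411  1.527  0.004  1.198  1.183] F [-0.93 -0.13 -2.03] M [ 0.018  0.198 -0.03 ] w 0.0317
t 24.15 p [ 0.4343 -0.3712  0.4425] toolx yaw -119.64 z [ 0.0065 -0.0017 -1.    ] q [-0.904  0.411  1.527  0.004  1.198  1.183] F [ 0.5  -0.32 -1.55] M [0.028 0.227 0.007] w 0.0317
side 150 53 x [23.5 24.5 26.6] y [-9.9 -2.   6.7]
side 175 120 x [12.4 15.8 25.4] y [-12.5  -2.    8.6]
side 214 46 x [1.7 3.8 5.8] y [-6.8 -2.8  1.2]
side 240 82 x [1.5 4.1 5.7] y [-6.8 -2.   1.3]
side 276 11 x [ 7.4  8.8 10.1] y [-3.6 -1.9 -1.9]
t 24.15 p [ 0.4343 -0.3712  0.4425] toolx yaw -119.64 z [ 0.0065 -0.0017 -1.    ] q [-0.904  0.411  1.527  0.004  1.198  1.183] F [ 0.5  -0.32 -1.55] M [0.028 0.227 0.007] w 0.0317
 shift units (cur tool axes) [0.062 0.044 5.841] turn units [-0.047  0.013  0.045] | shift in goal axes [0.052 0.006 5.841]
```

View pics/n_c.png

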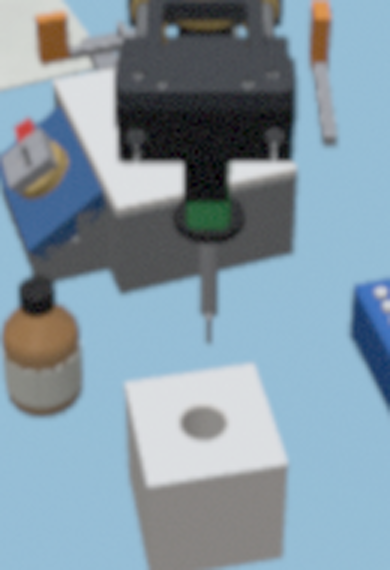

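View pics/n_top.png

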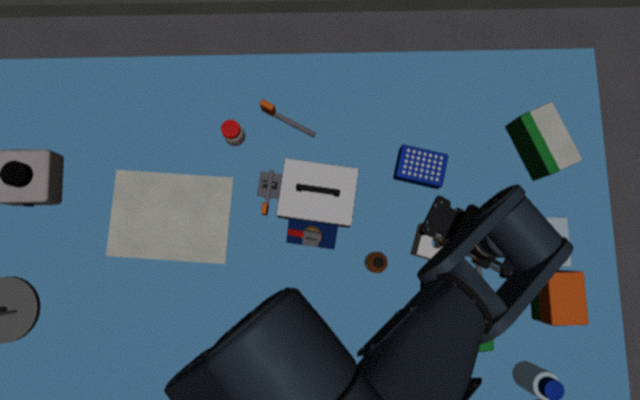

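Emit:
{"name": "step_arm", "arguments": {"steps": [[1,0.06,0.04,0.4,-0.05,0.01,0.04],[1,0,0,0.6,0,0,0],[1,0,0,0.6,0,0,0],[1,0,0,0.4,0,0,0],[1,0,0,0.3,0,0,0],[1,0,0,0.2,0,0,0],[1,0,0,0.2,0,0,0],[1,0,0,0.2,0,0,0],[1,0,0,0,0,0,0],[1,0,0,0,0,0,0]]}}

```text
time: 25.15
position: [0.4328, -0.372, 0.3702]
tool_rot: [-0.5, 0.866, 0.0, 0.0]
ft_force: [0.1, -0.1, -1.8]
grip_width: 0.0316
```

```bash
python3 - <<'E'
from goal import *
grab("o",("side",));p,R=st()
Rt=down(-120);g=np.array([.4348,-.373,.2965])-Rt.apply([0,-.0015,0]);to(p,R,g,Rt)
crop("o","side",290,240,80,110,5,"pics/o_c.png")
E
```

```text
t 25.2 p [ 0.4328 -0.3721  0.3704] toolx yaw -119.96 z [ 3.e-04 -1.e-04 -1.e+00] q [-0.906  0.497  1.607  0.     1.037  1.188] F [ 0.03  0.15 -2.1 ] M [-0.022  0.107 -0.021] w 0.0319
 shift units (cur tool axes) [-0.008 -0.027  2.955] turn units [-0.002  0.001  0.005] | shift in goal axes [-0.008 -0.027  2.955]
```

View pics/o_c.png

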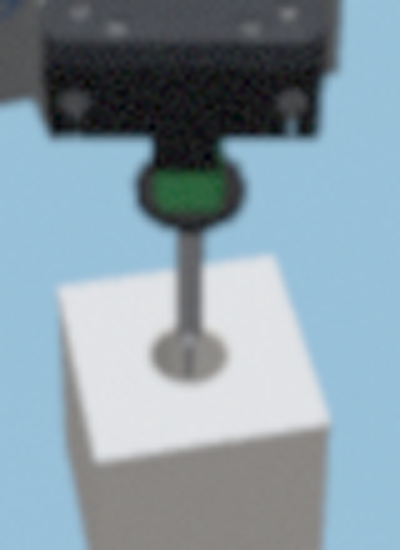

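Tip is in the hole, centred. Lower the rest.

Emit:
{"name": "step_arm", "arguments": {"steps": [[1,0,-0.02,0.5,0,0,0],[1,0,0,0.6,0,0,0],[1,0,0,0.6,0,0,0],[1,0,0,0.6,0,0,0],[1,0,0,0.4,0,0,0],[1,0,0,0.2,0,0,0],[1,0,0,0.05,0,0,0],[1,0,0,0,0,0,0],[1,0,0,0,0,0,0],[1,0,0,0,0,0,0]]}}

```text
time: 26.2
position: [0.4333, -0.3723, 0.2969]
tool_rot: [-0.5, 0.866, -0.0, 0.0]
ft_force: [0.5, 1.0, -2.2]
grip_width: 0.0319
```

```bash
python3 - <<'E'
from goal import *
p,R=st()
E
```

```text
t 26.2 p [ 0.4333 -0.3723  0.2969] toolx yaw -119.96 z [ 7.e-04 -6.e-04 -1.e+00] q [-0.905  0.602  1.665  0.     0.874  1.188] F [ 0.48  1.   -2.24] M [-0.003  0.193  0.016] w 0.0319
```

Emit:
{"name": "step_arm", "arguments": {"steps": [[1,0,0,0.05,0,0,0],[0.5,0,0,0,0,0,0],[0,0,0,0,0,0,0],[-0.5,0,0,0,0,0,0],[-0.5,0,0,0,0,0,0],[-0.5,0,0,-0.2,0,0,0],[-0.5,0,0,-0.6,0,0,0],[-0.5,0,0,-0.9,0,0,0],[-0.5,0,0,-0.9,0,0,0],[-0.5,0,0,-0.8,0,0,0]]}}

```text
time: 27.2
position: [0.4332, -0.3722, 0.3815]
tool_rot: [-0.5, 0.866, -0.0, 0.0]
ft_force: [-0.0, 0.0, 0.4]
grip_width: 0.0651
```

```bash
python3 - <<'E'
from goal import *
grab("p");p,R=st()
Rt=down(-99.7)
via=np.array([.519,.03,.36]);to(p,R,via,Rt)
pp,d=load("p","side");W=world("side",d);P=pp.astype(int)
m=box(265,290,165,200)&(P[...,0]>1.6*P[...,2])&(P[...,0]>1.3*P[...,1]);C=MC.inv().apply((W[m]-O))
print("pin flag case coords",m.sum(),np.percentile(C,[3,50,97],axis=0).round(4))
pp,d=load("p","top");W=world("top",d);P=pp.astype(int)
m=box(255,275,195,220)&(P[...,0]>1.5*P[...,2])&(W[...,2]>.11)&(d>0);C=MC.inv().apply((W[m]-O));print("top",m.sum(),np.percentile(C,[3,50,97],axis=0).round(4))
crop("p","side",290,220,80,110,5,"pics/p_c.png")
E
```

```text
t 27.3 p [ 0.4338 -0.3729  0.3833] toolx yaw -119.95 z [ 0.0043 -0.0051 -1.    ] q [-0.905  0.481  1.593  0.     1.061  1.188] F [ 0.38 -1.12  0.32] M [-0.001  0.182 -0.026] w 0.0653
 shift units (cur tool axes) [-15.667   5.098   0.864] turn units [-0.042 -0.024 -2.531] | shift in goal axes [-16.46   -0.644   0.932]
pin flag case coords 149 [[-0.0707  0.1097  0.0891]
 [-0.06    0.1132  0.1104]
 [-0.0488  0.1179  0.1289]]
top 60 [[-0.0719  0.113   0.1142]
 [-0.0606  0.1179  0.1261]
 [-0.049   0.1238  0.1298]]
```

View pics/p_c.png

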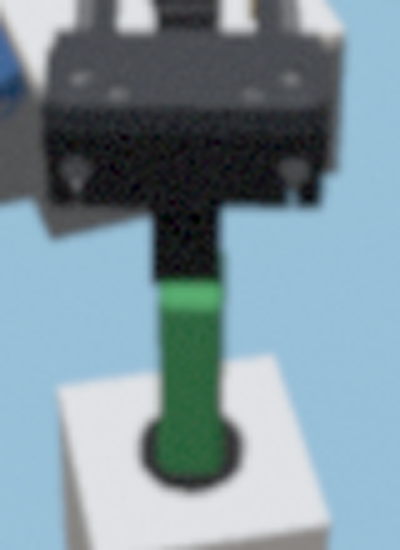

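Emit:
{"name": "step_arm", "arguments": {"steps": [[-0.2,0,0,-0.2,0,0,-0.85],[-0.2,0,0,-0.2,0,0,-0.84],[-0.2,0,0,0,0,0,-0.84],[-0.2,-0.97,-0.04,0,0,0,0],[-0.2,-0.97,-0.04,0,0,0,0],[-0.2,-0.97,-0.04,0,0,0,0],[-0.2,-0.97,-0.04,0,0,0,0],[-0.2,-0.97,-0.04,0,0,0,0],[-0.2,-0.97,-0.04,0,0,0,0],[-0.2,-0.97,-0.04,0,0,0,0]]}}

```text
time: 28.3
position: [0.4685, -0.205, 0.3893]
tool_rot: [-0.645, 0.765, 0.001, -0.0]
ft_force: [-0.0, -0.1, -0.1]
grip_width: 0.0525
```

Emit:
{"name": "step_arm", "arguments": {"steps": [[-0.2,-0.97,-0.04,0,0,0,0],[-0.2,-0.97,-0.04,0,0,0,0],[-0.2,-0.97,-0.04,0,0,0,0],[-0.2,-0.97,-0.04,0,0,0,0],[-0.2,-0.97,-0.04,0,0,0,0],[-0.2,-0.97,-0.04,0,0,0,0],[-0.2,-0.97,-0.04,0,0,0,0],[-0.2,-0.97,-0.04,0,0,0,0],[-0.2,-0.97,-0.04,0,0,0,0],[-0.2,-0.97,-0.04,0,0,0,0]]}}

```text
time: 29.3
position: [0.5193, 0.0323, 0.3894]
tool_rot: [-0.645, 0.764, 0.001, -0.0]
ft_force: [0.7, 0.5, 0.8]
grip_width: 0.0522
```

```bash
python3 - <<'E'
from goal import *
p,R=st()
Rt=down(-99.7)
for z in(.36,.278): to(p,R,[.520,.031,z],Rt)
E
```

```text
t 29.3 p [0.5193 0.0323 0.3894] toolx yaw -99.72 z [-1.7e-03  7.0e-04 -1.0e+00] q [-1.530e-01  4.080e-01  1.710e+00  1.000e-03  1.025e+00  1.587e+00] F [0.74 0.46 0.84] M [0.049 0.162 0.026] w 0.0522
 shift units (cur tool axes) [ 0.045 -0.038  1.175] turn units [ 0.013  0.003 -0.003] | shift in goal axes [ 0.045 -0.036  1.175]
 shift units (cur tool axes) [ 0.047 -0.044  4.455] turn units [ 0.013  0.003 -0.003] | shift in goal axes [ 0.045 -0.036  4.455]
```

Emit:
{"name": "step_arm", "arguments": {"steps": [[-0.2,0,0,0.4,0,0,0],[-0.2,0,0,0.8,0,0,0],[-0.2,0,0,0.8,0,0,0],[-0.2,0,0,0.8,0,0,0],[-0.2,0,0,0.6,0,0,0],[-0.2,0,0,0.4,0,0,0],[-0.2,0,0,0.2,0,0,0],[-0.2,0,0,0,0,0,0],[-0.2,0,0,0,0,0,0],[-0.2,0,0,0,0,0,0]]}}

```text
time: 30.3
position: [0.5198, 0.0312, 0.2909]
tool_rot: [-0.645, 0.764, -0.0, 0.001]
ft_force: [-0.6, -0.6, 0.7]
grip_width: 0.0522
```

```bash
python3 - <<'E'
from goal import *
grab("q",("side",));p,R=st()
Rt=down(-99.7)
to(p,R,[.520,.031,.278],Rt)
crop("q","side",240,140,100,80,7,"pics/q_c.png")
E
```

```text
t 30.35 p [0.5197 0.0312 0.2909] toolx yaw -99.71 z [ 1.4e-03  2.0e-04 -1.0e+00] q [-1.550e-01  5.610e-01  1.797e+00  1.000e-03  7.830e-01  1.585e+00] F [ 0.36 -0.17  0.48] M [0.03  0.134 0.008] w 0.0524
 shift units (cur tool axes) [ 0.008 -0.011  0.518] turn units [-0.01   0.003 -0.002] | shift in goal axes [ 0.008 -0.012  0.518]
```

View pics/q_c.png

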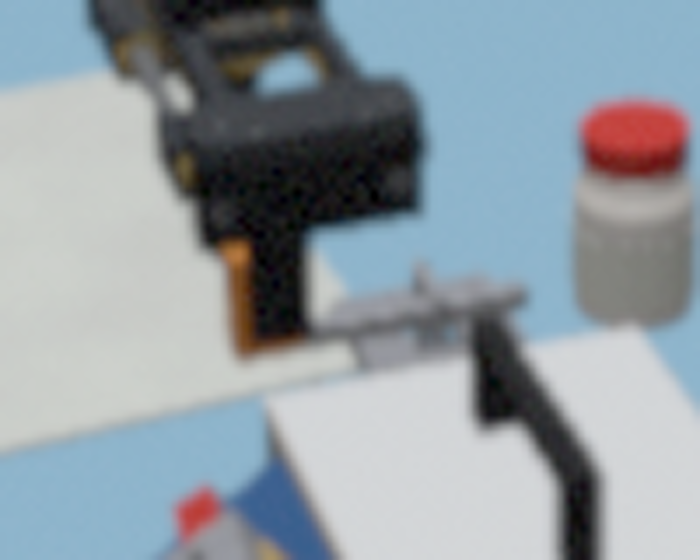

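Emit:
{"name": "step_arm", "arguments": {"steps": [[-0.2,0,0,0.3,0,0,0],[-0.2,0,0,0.2,0,0,0],[0.2,0,0,0,0,0,0],[0.6,0,0,0,0,0,0],[1,0,0,0,0,0,0],[1,0,0,0,0,0,0],[1,0,0,0,0,0,0],[1,0,0,0,0,0,0],[1,0,0,0,0,0,0],[1,0,0,0,0,0,0]], "squeeze": 25}}

```text
time: 31.35
position: [0.5195, 0.0313, 0.2778]
tool_rot: [-0.645, 0.764, 0.0, 0.0]
ft_force: [-0.2, -0.3, 0.7]
grip_width: 0.0118
```

```bash
python3 - <<'E'
from goal import *
grab("r",("side",));p,R=st()
crop("r","side",240,140,100,80,7,"pics/r_c.png")
E
```

```text
t 31.4 p [0.5195 0.0313 0.2778] toolx yaw -99.72 z [ 0.e+00  5.e-04 -1.e+00] q [-1.550e-01  5.830e-01  1.805e+00  1.000e-03  7.530e-01  1.585e+00] F [-0.76 -0.13  1.2 ] M [0.042 0.183 0.014] w 0.0118
```

View pics/r_c.png

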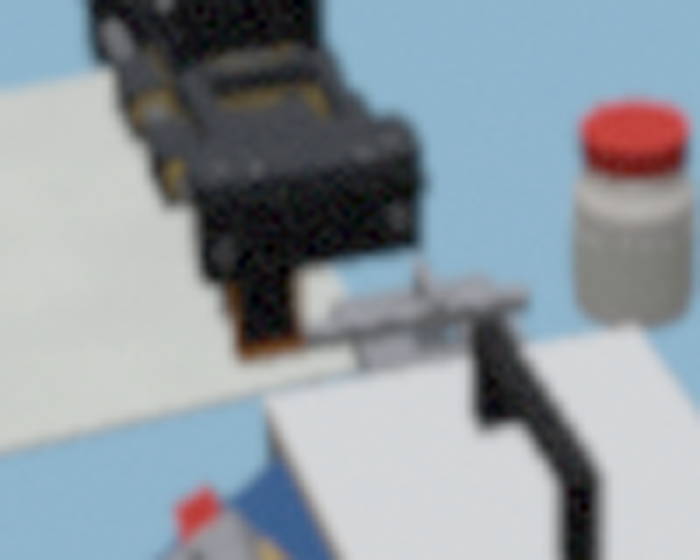

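Emit:
{"name": "step_arm", "arguments": {"steps": [[1,0,0,-0.05,0,0,0],[1,0,0.2,0,0,0,0],[1,0,0.3,0,0,0,0],[1,0,0.4,0,0,0,0],[1,0,0.4,0,0,0,0],[1,0,0.4,0,0,0,0],[1,0,0.4,0,0,0,0],[1,0,0.4,0,0,0,0],[1,0,0.4,0,0,0,0],[1,0,0.4,0,0,0,0]]}}

```text
time: 32.4
position: [0.4374, 0.0454, 0.2791]
tool_rot: [-0.645, 0.764, 0.0, 0.0]
ft_force: [-0.4, 0.3, -0.3]
grip_width: 0.0117
```

```bash
python3 - <<'E'
from goal import *
import fk
grab("s");p,R=st();q=cur()[2]["q"]
crop("s","side",220,140,120,80,6,"pics/s_c.png");crop("s","top",240,150,80,90,6,"pics/s_t.png")
Rt=down(-99.7)
for g in([.40,.08,.192],[.41,.06,.192],[.42,.07,.192]):
    x,c=fk.ik(np.array(g),Rt,q);print(g,x.round(2),round(c,6));to(p,R,g,Rt)
E
```

```text
t 32.5 p [0.4363 0.0456 0.2789] toolx yaw -99.71 z [-0.003  0.001 -1.   ] q [-1.520e-01  5.120e-01  2.005e+00  1.000e-03  6.280e-01  1.588e+00] F [-0.52  0.15  0.73] M [ 0.016  0.238 -0.034] w 0.0119
[0.4, 0.08, 0.192] [-0.08  0.7   2.12 -0.    0.31  1.66] 0.0
 shift units (cur tool axes) [-1.109  1.654  3.483] turn units [ 0.022  0.003 -0.001] | shift in goal axes [-1.111  1.665  3.477]
[0.41, 0.06, 0.192] [-0.13  0.7   2.11 -0.    0.33  1.61] 0.0
 shift units (cur tool axes) [-0.388  1.125  3.481] turn units [ 0.022  0.003 -0.001] | shift in goal axes [-0.39   1.136  3.477]
[0.42, 0.07, 0.192] [-0.1   0.7   2.08 -0.    0.36  1.64] 0.0
 shift units (cur tool axes) [-0.85   0.798  3.48 ] turn units [ 0.022  0.003 -0.001] | shift in goal axes [-0.852  0.809  3.477]
```

View pics/s_c.png

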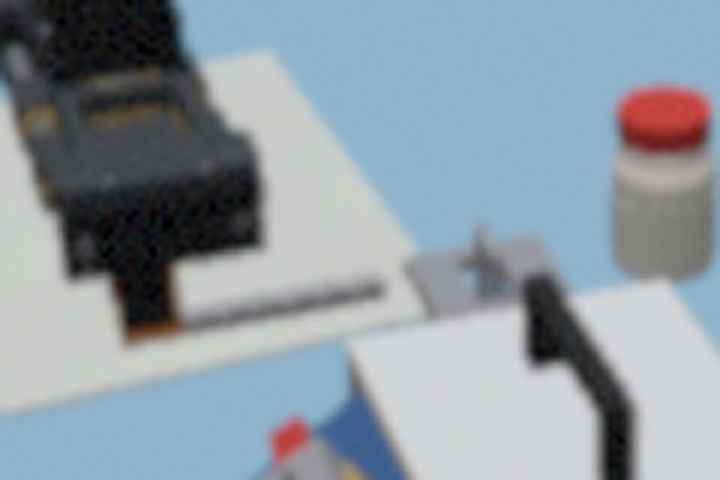

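View pics/s_t.png

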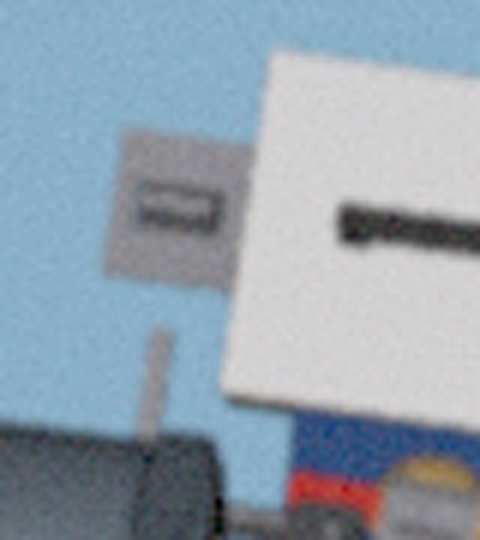

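Emit:
{"name": "step_arm", "arguments": {"steps": [[1,-0.4,0.55,0,0,0,0],[1,-0.45,0.55,0,0,0,0],[1,-0.45,0.55,0.3,0,0,0],[1,0,0,0.6,0,0,0],[1,0,0,0.6,0,0,0],[1,0,0,0.6,0,0,0],[1,0,0,0.5,0,0,0],[1,0,0,0.3,0,0,0],[1,0,0,0.2,0,0,0],[1,0,0,0,0,0,0]]}}

```text
time: 33.5
position: [0.4027, 0.0846, 0.2012]
tool_rot: [-0.645, 0.764, 0.001, -0.0]
ft_force: [-0.5, 0.0, -1.1]
grip_width: 0.0122
```

```bash
python3 - <<'E'
from goal import *
p,R=st()
E
```

```text
t 33.5 p [0.4027 0.0846 0.2012] toolx yaw -99.69 z [-1.1e-03  6.0e-04 -1.0e+00] q [-6.600e-02  6.800e-01  2.113e+00  1.000e-03  3.510e-01  1.672e+00] F [-0.51  0.02 -1.1 ] M [-0.029  0.195 -0.01 ] w 0.0122
```

Emit:
{"name": "step_arm", "arguments": {"steps": [[1,0,0,0.1,0,0,0],[1,0,0,0.08,0,0,0],[1,0,0,0.04,0,0,0],[1,0,0,0.03,0,0,0],[1,0,0,0,0,0,0],[0.7,0,0,0,0,0,0],[0.5,0,0,0,0,0,0],[0.3,0,0,0,0,0,0],[0.3,0,0,0,0,0,0],[0.3,0,0,0,0,0,0]]}}

```text
time: 34.5
position: [0.403, 0.0842, 0.1953]
tool_rot: [-0.645, 0.764, 0.0, 0.0]
ft_force: [0.6, 0.9, 0.2]
grip_width: 0.0292
```

```bash
python3 - <<'E'
from goal import *
grab("t",("side",));p,R=st()
crop("t","side",200,140,130,100,6,"pics/t_c.png")
E
```

```text
t 34.55 p [0.403  0.0843 0.1953] toolx yaw -99.72 z [-0.e+00  5.e-04 -1.e+00] q [-6.700e-02  6.940e-01  2.114e+00  2.000e-03  3.330e-01  1.672e+00] F [-0.39  0.56 -0.73] M [ 0.022  0.201 -0.023] w 0.0295
```

View pics/t_c.png

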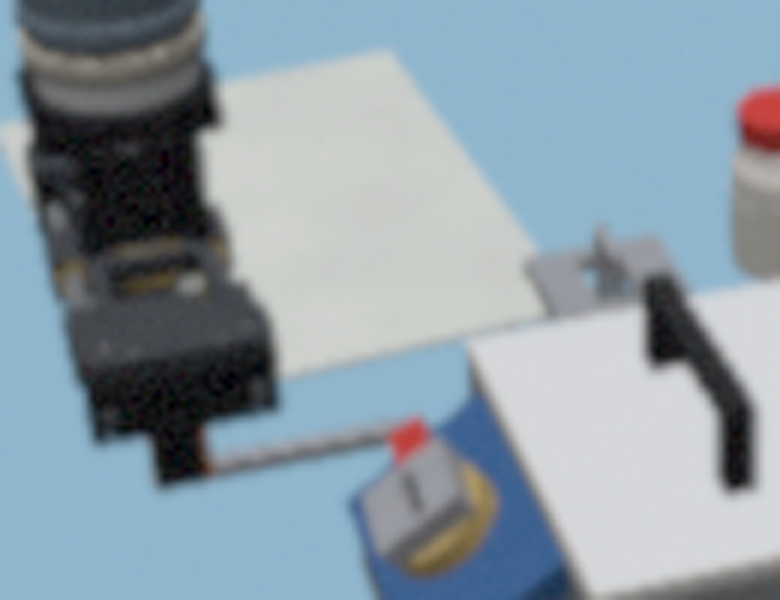

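Emit:
{"name": "step_arm", "arguments": {"steps": [[0.3,0,0,-0.3,0,0,0],[0.3,0,0,-0.8,0,0,0],[0.3,0,0,-0.9,0,0,0],[0,0,0,-1,0,0,0],[0,0,0,-1,0,0,0],[0,0,0,-1,0,0,0],[0,0,0,-1,0,0,-0.5],[0,0,0,-0.8,0,0,-0.9],[0,0,0,0,0,0,-0.9],[0,0,0,0,0,0,-0.9]]}}

```text
time: 35.55
position: [0.4027, 0.0842, 0.3667]
tool_rot: [0.8, -0.601, 0.001, -0.001]
ft_force: [0.2, -0.1, -0.6]
grip_width: 0.0431
```

```bash
python3 - <<'E'
from goal import *
grab("u",("side",));p,R=st()
Rt=down(-9.7)
to(p,R,[.560,-.094,.35],Rt)
crop("u","side",200,140,130,100,6,"pics/u_c.png")
E
```

```text
t 35.6 p [0.4025 0.0843 0.3663] toolx yaw -73.62 z [ 1.2e-03  4.0e-04 -1.0e+00] q [-6.700e-02  3.080e-01  1.988e+00  1.000e-03  8.450e-01  1.217e+00] F [-0.45  0.01 -0.9 ] M [-0.051  0.13  -0.004] w 0.0431
 shift units (cur tool axes) [ 8.617 -4.033  0.655] turn units [-8.00e-03 -5.00e-03 -7.99e+00] | shift in goal axes [7.412 5.967 0.65 ]
```

View pics/u_c.png

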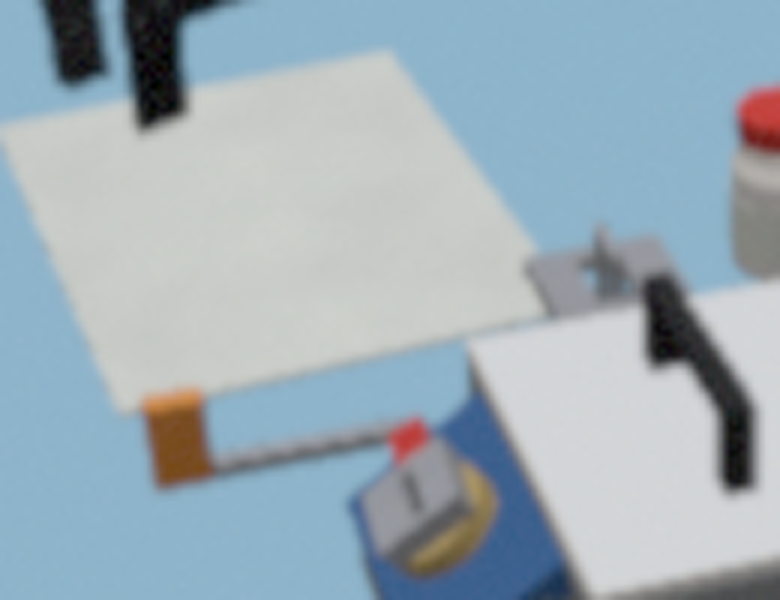

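Emit:
{"name": "step_arm", "arguments": {"steps": [[-0.2,0,0,0,0,0,-1],[-0.2,0,0,0,0,0,-1],[-0.2,0,0,0,0,0,-1],[-0.2,0,0,0,0,0,-1],[-0.2,0,0,0,0,0,-1],[-0.2,0,0,0,0,0,-1],[-0.2,0,0,0,0,0,-1],[-0.2,0,0,0,0,0,-0.98],[-0.2,0.9,0.72,0,0,0,0],[-0.2,0.9,0.72,0,0,0,0]]}}

```text
time: 36.6
position: [0.4405, 0.0408, 0.3655]
tool_rot: [0.996, -0.09, -0.0, -0.0]
ft_force: [0.5, -1.0, -0.2]
grip_width: 0.052
```

Emit:
{"name": "step_arm", "arguments": {"steps": [[-0.2,0.9,0.72,0,0,0,0],[-0.2,0.9,0.73,0,0,0,0],[-0.2,0.9,0.73,0,0,0,0],[-0.2,0.9,0.73,0,0,0,0],[-0.2,0.9,0.73,0.2,0,0,0],[-0.2,0.9,0.73,0.4,0,0,0],[-0.2,0.21,0.17,0.4,0,0,0],[-0.2,0,0,0,0,0,0],[-0.2,0,0,0,0,0,0],[-0.2,0,0,0,0,0,0]]}}

```text
time: 37.6
position: [0.5577, -0.0948, 0.3404]
tool_rot: [0.996, -0.089, -0.001, -0.001]
ft_force: [0.8, -0.6, 0.3]
grip_width: 0.0524
```

```bash
python3 - <<'E'
from goal import *
grab("v");p,R=st()
Rt=down(-9.7)
to(p,R,[.560,-.094,.281],Rt)
crop("v","side",240,130,130,110,6,"pics/v_c.png")
pp,d=load("v","side");W=world("side",d);C=MC.inv().apply((W-O).reshape(-1,3)).reshape(W.shape);P=pp.astype(int)
m=(np.abs(C[...,0])<.03)&(np.abs(C[...,1])<.06)&(C[...,2]>.105)&(C[...,2]<.13)&(P.max(2)<60)&(d>0)
print(m.sum(),np.percentile(C[m],[3,50,97],axis=0).round(4))
E
```

```text
t 37.7 p [ 0.5581 -0.095   0.3407] toolx yaw -10.23 z [-1.e-04  6.e-04 -1.e+00] q [-3.660e-01  5.320e-01  1.645e+00  1.000e-03  9.650e-01 -1.880e-01] F [-0.24 -0.39 -0.38] M [-0.076  0.072 -0.006] w 0.0521
 shift units (cur tool axes) [ 0.07  -0.051  2.389] turn units [-0.004  0.002 -0.066] | shift in goal axes [ 0.07  -0.052  2.389]
187 [[-3.800e-03 -4.970e-02  1.064e-01]
 [-1.000e-04 -1.160e-02  1.229e-01]
 [ 6.800e-03  4.610e-02  1.257e-01]]
```

View pics/v_c.png

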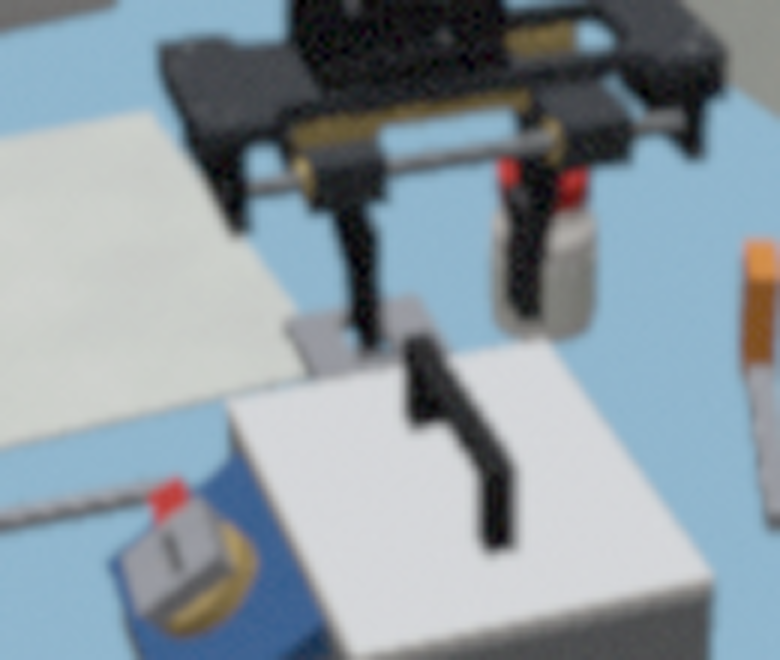

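Emit:
{"name": "step_arm", "arguments": {"steps": [[-0.2,0.07,-0.05,0.4,0,0,-0.06],[-0.2,0,0,0.6,0,0,0],[-0.2,0,0,0.6,0,0,0],[-0.2,0,0,0.5,0,0,0],[-0.2,0,0,0.29,0,0,0],[-0.2,0,0,0,0,0,0],[0.3,0,0,0,0,0,0],[1,0,0,0,0,0,0],[1,0,0,0,0,0,0],[1,0,0,0,0,0,0]], "squeeze": 45}}

```text
time: 38.7
position: [0.5607, -0.0951, 0.281]
tool_rot: [0.996, -0.085, 0.0, -0.0]
ft_force: [0.6, -0.4, 0.2]
grip_width: 0.0282
```

Emit:
{"name": "step_arm", "arguments": {"steps": [[1,0,0,0,0,0,0],[1,0,0,0,0,0,0],[1,0,0,-0.1,0,0,0],[1,0,0,-0.1,0,0,0],[1,0,0,-0.1,0,0,0],[1,0,0,-0.1,0,0,0],[1,0,0,0,0,0,0],[1,0,0,0,0,0,0],[1,0,0,0,0,0,0],[1,0,0,0,0,0,0]]}}

```text
time: 39.7
position: [0.5605, -0.095, 0.2903]
tool_rot: [0.996, -0.085, -0.0, -0.0]
ft_force: [-0.1, 0.0, -2.8]
grip_width: 0.0134
```

```bash
python3 - <<'E'
from goal import *
grab("w",("side",));p,R=st()
crop("w","side",240,130,130,140,4.2,"pics/w_c.png")
E
```

```text
t 39.75 p [ 0.5605 -0.095   0.2903] toolx yaw -9.8 z [-5.e-04  6.e-04 -1.e+00] q [-3.650e-01  6.090e-01  1.676e+00  1.000e-03  8.570e-01 -1.940e-01] F [-0.34 -0.86 -3.  ] M [-0.062  0.008  0.03 ] w 0.0136
```

View pics/w_c.png

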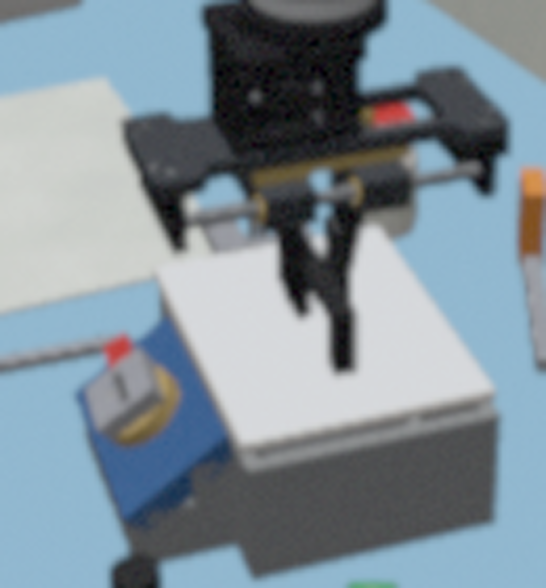

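Emit:
{"name": "step_arm", "arguments": {"steps": [[1,0,0,-0.2,0,0,0],[1,0,0,-0.3,0,0,0],[1,0,0,-0.4,0,0,0],[1,0,0,-0.4,0,0,0],[1,0,0,-0.4,0,0,0],[1,0,0,-0.3,0,0,0],[1,0,0,-0.2,0,0,0],[1,0,0,0,0,0,0],[1,0,0,0,0,0,0],[1,0,0,0,0,0,0]]}}

```text
time: 40.75
position: [0.5603, -0.095, 0.3449]
tool_rot: [0.996, -0.085, -0.001, -0.0]
ft_force: [-0.2, 0.4, -2.7]
grip_width: 0.0135
```

```bash
python3 - <<'E'
from goal import *
p,R=st()
Rt=down(-5.3)
to(p,R,[.517,.281,p[2]],Rt)
E
```

```text
t 40.75 p [ 0.5603 -0.095   0.3449] toolx yaw -9.8 z [-0.0013  0.001  -1.    ] q [-3.650e-01  5.290e-01  1.635e+00  1.000e-03  9.790e-01 -1.940e-01] F [-0.23  0.4  -2.69] M [-0.104  0.105 -0.011] w 0.0135
 shift units (cur tool axes) [ -4.268 -14.524   0.017] turn units [-0.006  0.01  -0.562] | shift in goal axes [ -3.116 -14.814   0.   ]
```

Emit:
{"name": "step_arm", "arguments": {"steps": [[1,-0.09,-0.3,0,0,0,0],[1,-0.15,-0.5,0,0,0,0],[1,-0.21,-0.7,0,0,0,0],[1,-0.25,-0.85,0,0,0,0],[1,-0.25,-0.85,0,0,0,0],[1,-0.25,-0.85,0,0,0,0],[1,-0.25,-0.85,0,0,0,0],[1,-0.25,-0.85,0,0,0,0],[1,-0.25,-0.85,0,0,0,0],[1,-0.25,-0.85,0,0,0,0]]}}

```text
time: 41.75
position: [0.5372, 0.0998, 0.3453]
tool_rot: [0.996, -0.085, -0.001, -0.0]
ft_force: [-0.1, 0.3, -2.5]
grip_width: 0.0132
```

Emit:
{"name": "step_arm", "arguments": {"steps": [[1,-0.25,-0.85,0,0,0,0],[1,-0.25,-0.85,0,0,0,0],[1,-0.25,-0.85,0,0,0,0],[1,-0.25,-0.85,0,0,0,0],[1,-0.25,-0.85,0,0,0,0],[1,-0.24,-0.8,0,0,0,0],[1,-0.21,-0.7,0,0,0,0],[1,-0.18,-0.6,0,0,0,0],[1,-0.12,-0.4,0,0,0,0],[1,-0.09,-0.3,0,0,0,0]]}}

```text
time: 42.75
position: [0.5161, 0.2814, 0.3455]
tool_rot: [0.996, -0.085, -0.0, -0.0]
ft_force: [1.1, -0.3, -2.7]
grip_width: 0.0134
```

Emit:
{"name": "step_arm", "arguments": {"steps": [[1,0,0,0,0,0,-0.28],[1,0,0,0,0,0,-0.28],[1,0,0,0,0,0,0],[1,0,0,0,0,0,0],[1,0,0,0,0,0,0],[1,0,0,0,0,0,0],[1,0,0,0,0,0,0],[1,0,0,0,0,0,0],[1,0,0,0,0,0,0],[1,0,0,0,0,0,0]]}}

```text
time: 43.75
position: [0.5166, 0.2804, 0.3456]
tool_rot: [0.999, -0.046, -0.0, -0.0]
ft_force: [0.4, -0.0, -2.4]
grip_width: 0.013
```

```bash
python3 - <<'E'
from goal import *
grab("x");p,R=st()
to(p,R,[.517,.281,.216],down(-5.3))
crop("x","side",160,80,160,150,4,"pics/x_c.png")
E
```

```text
t 43.85 p [0.5166 0.2804 0.3456] toolx yaw -5.32 z [-2.e-04  5.e-04 -1.e+00] q [3.070e-01 5.510e-01 1.586e+00 1.000e-03 1.005e+00 4.000e-01] F [ 0.28 -0.17 -3.31] M [-0.102  0.055  0.019] w 0.0136
 shift units (cur tool axes) [ 0.017 -0.022  5.185] turn units [-0.003  0.002 -0.002] | shift in goal axes [ 0.015 -0.025  5.185]
```

View pics/x_c.png

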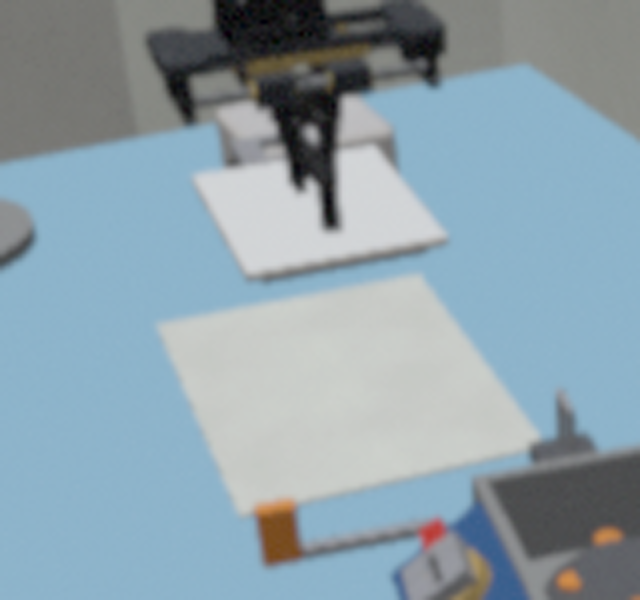

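View pics/x_top.png

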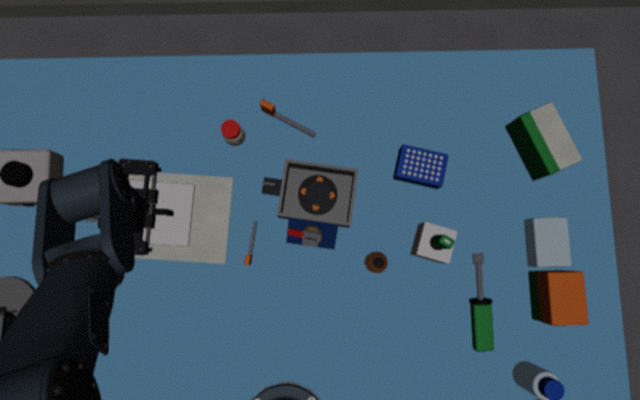

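Emit:
{"name": "step_arm", "arguments": {"steps": [[1,0.02,-0.02,0.3,0,0,0],[1,0,0,0.6,0,0,0],[1,0,0,0.7,0,0,0],[1,0,0,0.7,0,0,0],[1,0,0,0.7,0,0,0],[1,0,0,0.6,0,0,0],[1,0,0,0.5,0,0,0],[1,0,0,0.4,0,0,0],[1,0,0,0.2,0,0,0],[1,0,0,0.1,0,0,0]]}}

```text
time: 44.85
position: [0.5171, 0.2809, 0.2252]
tool_rot: [0.999, -0.046, -0.0, -0.0]
ft_force: [0.5, 0.0, -3.1]
grip_width: 0.0138
```

Emit:
{"name": "step_arm", "arguments": {"steps": [[1,0,0,0.1,0,0,0],[1,0,0,0.08,0,0,0],[1,0,0,0.06,0,0,0],[1,0,0,0.05,0,0,0],[1,0,0,0.04,0,0,0],[1,0,0,0,0,0,0],[1,0,0,0,0,0,0],[1,0,0,0,0,0,0],[1,0,0,0,0,0,0],[1,0,0,0,0,0,0]]}}

```text
time: 45.85
position: [0.5171, 0.2809, 0.2174]
tool_rot: [0.999, -0.046, -0.0, -0.0]
ft_force: [-0.9, -0.5, -2.5]
grip_width: 0.0136
```

```bash
python3 - <<'E'
from goal import *
p,R=st()
E
```

```text
t 45.85 p [0.5171 0.2809 0.2174] toolx yaw -5.32 z [-0.e+00  6.e-04 -1.e+00] q [3.080e-01 7.440e-01 1.658e+00 1.000e-03 7.400e-01 4.000e-01] F [-0.95 -0.5  -2.52] M [-0.114  0.029  0.001] w 0.0136
```

Emit:
{"name": "step_arm", "arguments": {"steps": [[1,0,0,0.03,0,0,0],[1,0,0,0.03,0,0,0],[1,0,0,0.02,0,0,0],[1,0,0,0,0,0,0],[1,0,0,0,0,0,0],[1,0,0,0,0,0,0],[1,0,0,0,0,0,0],[1,0,0,0,0,0,0],[1,0,0,0,0,0,0],[1,0,0,0,0,0,0]]}}

```text
time: 46.85
position: [0.5171, 0.2809, 0.2157]
tool_rot: [0.999, -0.046, -0.0, -0.0]
ft_force: [-0.9, -1.9, 4.7]
grip_width: 0.0135
```

```bash
python3 - <<'E'
from goal import *
p,R=st()
E
```

```text
t 46.85 p [0.5171 0.2809 0.2157] toolx yaw -5.32 z [-0.e+00  5.e-04 -1.e+00] q [3.080e-01 7.470e-01 1.659e+00 1.000e-03 7.360e-01 4.000e-01] F [-0.88 -1.95  4.73] M [-0.292  0.318 -0.039] w 0.0135
```

Touched down (about 8 N). Release slowly and rise.

Emit:
{"name": "step_arm", "arguments": {"steps": [[0.6,0,0,-0.02,0,0,0],[0.4,0,0,0,0,0,0],[0,0,0,0,0,0,0],[0,0,0,0,0,0,0],[0,0,0,0,0,0,0],[0,0,0,-0.3,0,0,0],[0,0,0,-0.6,0,0,0],[0,0,0,-0.9,0,0,0],[0,0,0,-0.9,0,0,0],[0,0,0,-0.9,0,0,0]]}}

```text
time: 47.85
position: [0.5171, 0.2809, 0.3081]
tool_rot: [0.999, -0.046, 0.001, -0.001]
ft_force: [-0.0, 0.2, -0.2]
grip_width: 0.0438
```

Emit:
{"name": "step_arm", "arguments": {"steps": [[0,-0.6,0,-0.9,0,0,0],[0,-0.9,0,-0.8,0,0,0],[0,-0.9,0,-0.5,0,0,0],[0,-0.9,0,0,0,0,0],[0,-0.3,0,0,0,0,0],[0,0,0,0,0,0,0],[0,0,0,0,0,0,0],[0,0,0,0,0,0,0],[0,0,0,0,0,0,0],[0,0,0,0,0,0,0]]}}

```text
time: 48.85
position: [0.4281, 0.2891, 0.3606]
tool_rot: [0.999, -0.047, -0.0, -0.0]
ft_force: [0.2, 0.1, 1.4]
grip_width: 0.0438
```

```bash
python3 - <<'E'
from goal import *
grab("y");p,R=st()
pp,d=load("y","top");W=world("top",d);P=pp.astype(int);z=W[...,2]
rect((P.min(2)>95)&box(90,250,150,280)&(z>.01)&(z<.03),"lid","top",.018)
E
python3 tong.py y
```

```text
t 48.95 p [0.4278 0.2891 0.3606] toolx yaw -5.34 z [-4.e-04  4.e-04 -1.e+00] q [3.770e-01 4.440e-01 1.749e+00 1.000e-03 9.480e-01 4.700e-01] F [ 0.35 -0.11  0.6 ] M [-0.104  0.023  0.018] w 0.0434
lid 2997 z 0.018 c [515.2 281.3] size [180.4 139.6] ang 84.83 mean [518.5 264.6]
centroid angle 82.4 rect [ 35.3 104.4] 53.2
```

View pics/y_top.png

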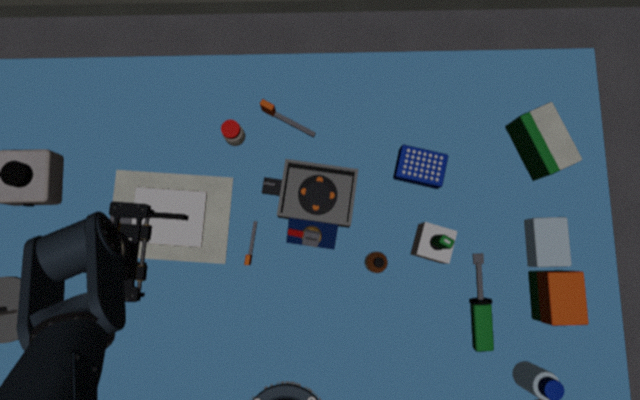

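View pics/y_side.png

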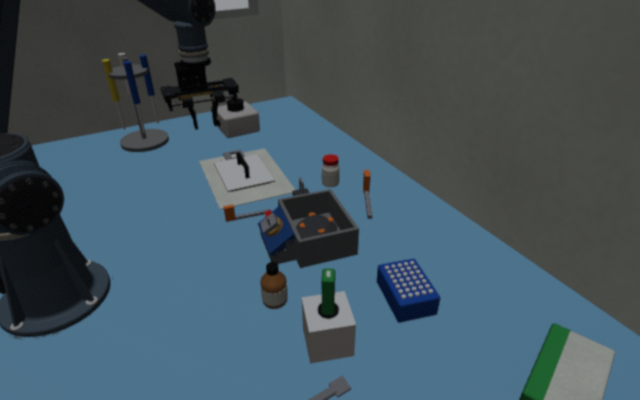

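```bash
python3 -c "
from rig import status, robot
print(status.get_obs()['time']); print(robot.hand_in())"
```

```text
48.95
the job is handed in; nothing more can be done
None
```

The rotor case is open and the job was handed in at 48.95 s, within the 72 s limit. I unlocked the screw, put the driver back in its stand, pulled the pin towards the console side, then set the lid down on the pad.

What the checks showed:
- **Screw:** the red tongue measured about 87° just after the driver came out (it must pass about 75°). My last tongue measurement was spoiled by the orange rotor parts now showing. In the final picture the tongue still lies along the case's y, clear of the lid's place.
- **Driver:** it stands in its stand with the flange down.
- **Pin:** it stands on the bench on its shaft underside with the flag upright, not lying on its side, at about (0.40, 0.08). That is clear of the pad and the case.
- **Lid:** flat on the pad, its centre at (515, 281) mm against the pad's (517, 281.5) mm. It touched down with about 8 N.
- **Bottle, jar and rack:** they look unmoved in the pictures.

Three things did not go as planned:
- **Larger look-alike driver:** it was balanced on its tip at the start and toppled early on, without the arm near it. It is still on the bench.
- **Driver angle:** the full 35° tilt was out of the arm's reach, so I turned the screw with the driver at 29°. The blade stayed about 8 mm deep in the slot.
- **Camera disagreement:** the two cameras put the slot about 1.5 mm apart sideways. I aimed between them and the blade went in with almost no force.

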